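# Isolate a supply unit and pry off its snap-fit cover

## Task

Switch the grey supply unit off at its locking toggle: lift the collar first, then flip the lever from leaning away from the unit's front to leaning towards it, and let the collar drop back. Then put the blade of the flat pry bar into the notch under the cover's front edge, lever the snap-fit cover up with it, and lay the bar down flat on the bench or in the tray. Take the sprung cover off and lay it flat, top side up, inside the grey tray; leave the bottles, tub, timer and mouse standing where they are.

Things in the scene. Friction and masses are not known exactly. Their poses are not given: they have to be found in the camera images.
- unit: Fixed grey bench supply unit, 130 (x) x 180 (y) x 115 mm high. Origin at the centre of its underside, z up; its -x face is the front (towards the robot). The cover lies flush in its flat top (deck), centred at unit (0, +30) mm in a pocket 114 x 56, 14 deep; the locking toggle stands at unit (0, -50) mm.
- notch (a point): Pry notch: a slot 26 mm wide through the unit's 8 mm front wall, open at top and front. This point: on the slot's floor (unit z 101 mm), mid-width, in the front face: the edge the bar levers on. The slot runs along unit +x; its floor goes on under the cover's lip (from 10 mm in, lip underside 7 mm above the floor, 30 mm wide); a blade has room to 35 mm in. Axes as the unit's.
- toggle_pivot (a point): Pivot of the toggle, 121 mm above the unit's underside (6 mm above the deck). The toggle swings in the unit's x-z plane. Axes as the unit's.
- collar_grip (a point): Middle of the toggle's black collar, a sleeve 20 mm across, 22 long, on the lever's axis, 47 mm from the pivot when down. z points along the lever to its tip (a 13 mm steel ball, 80 mm from the pivot). Under it a cross pin lies behind two gate ears (within 9.5 mm of the axis in unit y, up to 39 mm above the deck).
- toggle (a joint): Lever angle, rad: 0 = on, leaning 0.35 rad to the unit's +x (away from the front); 0.70 = off, leaning 0.35 rad to -x. Stays where it is left, light friction. It cannot pass the middle while the collar is down.
- collar (a joint): Lift of the collar along the lever, m: 0 = down (locked), 0.010 = fully up. A spring pulls it down with 3 to 4.5 N; at least 7 mm lift is needed for the lever to pass the gate; it drops back when let go at either end.
- cover_centre (a point): Centre of the loose cover, a grey plate 110 (x) x 54 x 14 mm, 90 g, 7 mm above its underside. Seated: flush, axes as the unit's. Two sprung balls hold its sides 13 mm behind its front edge (about 10 N). Levered up 9 mm there, it snaps on top of the balls and stays tilted: rear end down in the pocket, front top edge about 13 mm above the deck; its sides can then be gripped above the deck.
- cover_front (a point): Middle of the cover's front top edge (55 mm in -x and 7 mm up from its centre). Axes as the cover's.
- bar_grip (a point): Grip point of the loose flat pry bar, on its black handle, half-way up (8 mm above its flat underside). Bar 170 mm, 120 g: handle 22 wide, 16 high, from 70 mm behind this point to 30 in front; then a steel blade 18 wide, 3 thick (2 in the last 12 mm), undersides level. x points to the blade's tip, z up. Starts flat on the bench, tip away from the robot within 0.6 rad.
- bar_tip (a point): Tip of the blade, mid-width, at its underside: 100 mm in x and -8 mm in z from the grip point. Axes as the bar's.
- tray: Shallow grey tray, fixed, 116 (own x) x 322 (own y) mm, inside 110 x 316; walls 13 mm high, floor 3 thick. Origin at the centre of its underside; its long axis (y) points ahead from the robot within 0.08 rad. It lies to one side of the unit, the bar to the other; the sides change.
- amber_bottle: Bystander: brown bottle, 58 mm across, 116 high, origin at the centre of its underside.
- white_bottle: Bystander: white bottle, 54 mm across, 106 high, origin at the centre of its underside.
- swab_tub: Bystander: round tub of cotton swabs, 77 mm across, 80 high, origin at the centre of its underside.
- wash_bottle: Bystander: squeeze bottle with a bent spout, 66 x 109 (spout) mm, 235 high, origin at its underside.
- timer: Bystander: small white timer lying on the bench, 68 x 62 x 19 mm, origin at the centre of its underside.
- mouse: Bystander: black computer mouse, 106 x 61 x 36 mm, origin at the centre of its underside.
Things that resemble listed ones, but are neither listed nor needed, are in the scene too. Of the things that look like the part that bears cover_centre, the larger one is meant.

How it is judged (in metres and radians):
On the way, in this order (a step that is already met when the one before it is completed fails the run):
1. the collar is lifted (5 mm or more) while the lever is still on (value of joint collar above 0.005 m and value of joint toggle below 0.15 rad), for 0.02 s.
2. the lever is flipped to off and the collar is down again (value of joint toggle above 0.55 rad and value of joint collar below 0.003 m), for 0.1 s.
3. the bar's blade is in the notch, under the lip of the cover, which is still seated (x of bar_tip in the frame of unit between -0.051 and -0.025 m and y of bar_tip in the frame of unit between 0.017 and 0.043 m and z of bar_tip in the frame of unit between 0.098 and 0.109 m and z of cover_front in the frame of unit below 0.117 m), for 0.05 s.
4. the cover's front edge is levered up by more than 3 mm, the bar's blade under it and its tip raised (z of cover_front in the frame of unit above 0.118 m and x of bar_tip in the frame of unit between -0.055 and -0.02 m and y of bar_tip in the frame of unit between 0.015 and 0.045 m and z of bar_tip in the frame of unit between 0.104 and 0.13 m), for 0.02 s.
At the end, for the whole second after the job is handed in: Toggle off (over 0.55 rad), collar down (under 3 mm); cover at rest flat on the tray floor, top up (0.1 rad), centre within 40 mm across and 140 mm along of the tray's centre; bar at rest flat, right side up (0.2 rad), on the bench or tray floor (grip point under 18 mm high) (all of step 2 and x of cover_centre in the frame of tray between -0.04 and 0.04 m and y of cover_centre in the frame of tray between -0.14 and 0.14 m and height (world z) of cover_centre below 0.016 m and angle between cover_centre's own z axis and vertical below 0.1 rad and height (world z) of bar_grip below 0.018 m and angle between bar_grip's own z axis and vertical below 0.2 rad and linear speed of each of cover, pry_bar below 0.02 m/s); the robot touches nothing.
It fails at once if a bottle, the tub, the timer or the mouse is moved by more than 30 mm (distance of any of amber_bottle, white_bottle, swab_tub, wash_bottle, timer, mouse from where it was at the start of the episode above 0.03 m).
It fails at once if a bottle or the tub is tipped over (angle between any of amber_bottle, white_bottle, swab_tub, wash_bottle's own z axis and vertical above 0.4 rad).
It also fails if it takes over 72 s, if anything falls off the work surface, if the arm or the gripper's body presses on something with over 40 N, if the wrist force passes 120 N, or if a joint passes its speed limit or range.

## Robot

A 6-joint arm with a two-finger parallel gripper is mounted at the origin on a cart in front of the work surface, level with it; the furniture and walls round the work are solid. World frame = base frame: x ahead of the robot, y to its left, z up, the work surface at z = 0. Lengths are in m, angles in degrees, forces in N, time in s.
With the tool pointing down it reaches from about 0.4 to 0.925 m from the base axis. Payload 12.5 kg.
Tool frame: the origin (TCP) lies at the centre of the arm's flange, where the gripper is bolted on; the fingertips stand 190 mm ahead of it and the grasp point (between the pads) lies 171 mm ahead of it (tip_extent is the distance from the TCP to the fingertips, in m); z points along the fingers, y is the direction in which the jaws open and shut (so a half turn about z gives the same grasp; the last joint's range is limited). The gripper opens to 95 mm and grips with 3 to 60 N. Pads are 20 mm wide; open, the fingers measure 119 mm over their backs; the gripper's body (75 mm by 180 mm) begins 59 mm behind the grasp point.
Start: joints at [-72.571, 28.126, 89.318, -0, 62.55, -6.05], TCP at [0.249, -0.573, 0.405] pointing down, gripper open.
Joint ranges: [-177.58, 177.58], [-47.91, 125.51], [2.72, 160], [-65.01, 245.01], [3.68, 167.84], [-153.87, 153.87]. Speed limits (degrees/s): [127.2, 127.2, 159.86, 180, 180, 180].

## Interface

Orientations are given as [roll, pitch, yaw] about the fixed x, y, z axes, in that order (R = Rz(yaw) Ry(pitch) Rx(roll)).
In Python, from workcell import observe, capture, get_calibration, sign_off, tip_extent gives the robot as it stands.
- The arm moves only by the tool play_rows, never from a script. Its argument "series" is a list of rows, each an object of numbers: "tx", "ty", "tz": the shift along the world's x, y, z in cm; "wx", "wy", "wz": the turn, a rotation vector about the world's x, y, z in degrees. In form: [{"tx": .., "ty": .., "tz": .., "wx": .., "wy": .., "wz": ..}, ...]. A call has exactly 5 rows; each row is the pose to reach, as a shift and turn from the pose commanded when the call began; what a row does not reach only later rows make up. A row lasts 1/12 s, in which the tool goes at most 41.7 mm and 7.16 degrees, less where a joint would pass 70% of its speed; a pose out of reach is approached as far as the arm can. A call with a gripper value outside its range is refused whole. "jaw" is the opening in per cent of the stroke, from 0 (shut) to 100 (fully open), set as the call begins (left out, the last holds). The fingers move at their own pace and stop on an object; "grip_force" is the grip in N (left out, the last holds). Time passes only in rows, so rows that repeat a pose let the fingers close, or fill a call up. It gives the time, the measured TCP pose, the force and the opening at its end, in the units of the state.
- observe(): the state, without advancing time (a new reading comes with each control period).
- capture(name): name is "scene" or "top" or "wrist"; returns the picture (420x560x3 uint8, red, green, blue); there is no depth.
- get_calibration(name): a dict with "fx", "fy", "cx", "cy" (pixels), "dist" ([k1, k2, p1, p2, k3] as OpenCV has them; the pictures are not rectified), "R" (3x3) and "t" (3): a world point X has camera coordinates R X + t. Camera axes: x right, y down, z forward; pixel columns grow to the right and rows downward; lengths in m; the calibration is good to about 2 mm. A picture is of the moment at which its call begins: read the wrist's pose just before it. get_calibration takes no time and is no camera call; for the wrist camera it gives the pose at the moment of the call.
- sign_off(): hands the job in, once; it reports no verdict.
The state is a dict: "clock": time; "joint_pos": joint angles; "dq": joint speeds; "joint_efforts": joint torques, N m; "ee_pos": TCP position; "eef_rot": TCP orientation; "ft_force": force on the tool from outside, world axes, zero at the start; "torque": the same for the moment, N m; "grip_width": finger opening in m.
Only numpy, scipy, OpenCV 4.12 (cv2) and the standard library are available. Lean on these libraries where they do the work, as an engineer would, in place of code of your own. Each camera call takes 0.05 s, during which the arm holds its last target. There are 200 camera calls.

## Working session

There is one attempt and no reset: what is moved stays moved. The work goes in short steps, Python scripts to look and compute and a tool call to move; the robot and the scene stay as the last step left them, time stands still between calls to the robot, and variables do not carry over. Pictures are saved under pics/ and viewed, about 8 in all and at most 12, crops included, and the job is handed in when it is done.

Besides the shell and the picture viewer there is one more tool, called after ">>>" by a JSON object that holds its "name" and its "arguments", one argument or row to a line. play_rows: Moves the arm, as the interface text tells. Its arguments: {"type":"object","properties":{"series":{"type":"array","items":{"type":"object","properties":{"tx":{"type":"number"},"ty":{"type":"number"},"tz":{"type":"number"},"wx":{"type":"number"},"wy":{"type":"number"},"wz":{"type":"number"}}}},"jaw":{"type":"number"},"grip_force":{"type":"number"}},"required":["series"]}

```bash
mkdir -p pics; ls; python3 - <<'E'
from workcell import *
import cv2,numpy as np
print(observe())
for n in("scene","top"):
    im=capture(n); cv2.imwrite(f"pics/{n}0.png",im[...,::-1]); c=get_calibration(n); print(n,{k:np.round(v,4).tolist() for k,v in c.items()})
a=cv2.imread("pics/scene0.png");b=cv2.imread("pics/top0.png")
E
```

```text
pics
{'clock': 0.0, 'joint_pos': array([-7.25714949e+01,  2.81664738e+01,  8.93508432e+01,  1.35667025e-03,
        6.25477902e+01, -6.05145665e+00]), 'dq': array([-0.03004352, -0.01187756, -0.08489371, -0.02287137, -0.09195929,
       -0.00227912]), 'joint_efforts': array([-1.05261501e-03, -6.12641931e+01, -2.58182734e+01,  6.91995327e-02,
        4.82798147e-02, -4.85979820e-05]), 'ee_pos': array([ 0.24902167, -0.57321815,  0.40413208]), 'eef_rot': array([-1.79935382e+02, -8.06018615e-03,  2.34793311e+01]), 'ft_force': array([-0.3379397 , -0.71665833,  0.55099072]), 'torque': array([-0.02681126, -0.02249839, -0.0266713 ]), 'grip_width': 0.09515930519911064}
scene {'fx': 481.0868, 'fy': 481.0868, 'cx': 270.95, 'cy': 215.1629, 'dist': [-0.1471, 0.0, 0.0, 0.0, 0.0], 'R': [[-0.7892, -0.614, -0.0145], [-0.3699, 0.4941, -0.7868], [0.4903, -0.6156, -0.617]], 't': [0.3961, 0.3341, 1.0885]}
top {'fx': 408.4466, 'fy': 408.4466, 'cx': 278.8209, 'cy': 217.6238, 'dist': [0.0369, 0.0, 0.0, 0.0, 0.0], 'R': [[0.0191, -0.9994, 0.0296], [-0.987, -0.0236, -0.159], [0.1596, -0.0261, -0.9868]], 't': [-0.0949, 0.5569, 1.1721]}
```

View pics/scene0.png

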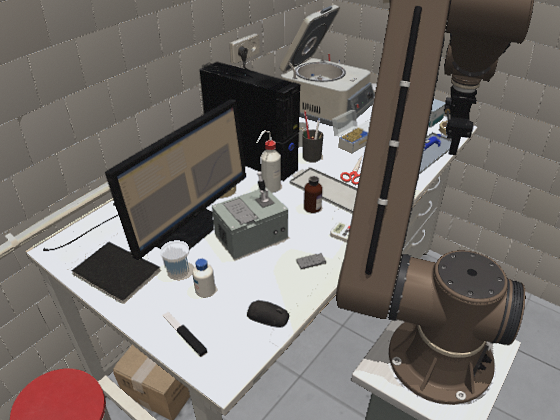

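View pics/top0.png

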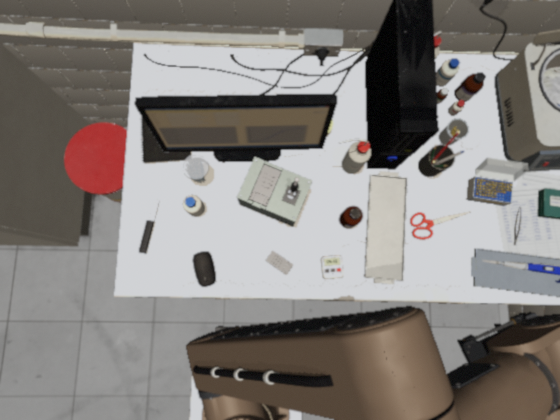

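The scene view shows the unit at about (250,222), the bar at (187,335) and the tray at (320,185). In the top view the unit is at (274,190), the bar at (150,228), the tray at (385,228) and the lookalike plate at (279,263). I'll zoom in on both views.

```bash
cat > h.py <<'E'
import numpy as np,cv2
from workcell import *
def ray(c,px):
    K=np.array([[c["fx"],0,c["cx"]],[0,c["fy"],c["cy"]],[0,0,1]])
    u=cv2.undistortPoints(np.array(px,float).reshape(-1,1,2),K,np.array(c["dist"]))[:,0]
    R=np.array(c["R"]);d=np.c_[u,np.ones(len(u))]@R
    return -R.T@np.array(c["t"]),d
def plane(c,px,z):
    o,d=ray(c,px); return o+d*((z-o[2])/d[:,2])[:,None]
def tri(c1,p1,c2,p2):
    o1,d1=ray(c1,[p1]);o2,d2=ray(c2,[p2]);A=np.c_[d1[0],-d2[0]]
    s=np.linalg.lstsq(A,o2-o1,rcond=None)[0];a=o1+s[0]*d1[0];b=o2+s[1]*d2[0]
    return (a+b)/2,np.linalg.norm(a-b)
def proj(c,X):
    K=np.array([[c["fx"],0,c["cx"]],[0,c["fy"],c["cy"]],[0,0,1]])
    return cv2.projectPoints(np.array(X,float).reshape(-1,1,3),cv2.Rodrigues(np.array(c["R"]))[0],np.array(c["t"]),K,np.array(c["dist"]))[0][:,0]
E
python3 - <<'E'
import cv2,numpy as np
a=cv2.imread("pics/top0.png")[150:235,230:315];b=cv2.imread("pics/scene0.png")[170:265,205:300]
c=cv2.imread("pics/top0.png")[190:270,130:215]
f=lambda i,s:cv2.resize(i,None,fx=s,fy=s,interpolation=cv2.INTER_CUBIC)
o=np.zeros((395,800,3),np.uint8)
A=f(a,4.6);B=f(b,4.1);o[:A.shape[0],:A.shape[1]]=A;o[:B.shape[0],400:400+B.shape[1]]=B
cv2.imwrite("pics/z1.png",o)
from h import *
t=get_calibration("top")
m=cv2.cvtColor(cv2.imread("pics/top0.png"),cv2.COLOR_BGR2GRAY)
# bar handle
mm=np.zeros_like(m);mm[200:262,132:168]=(m[200:262,132:168]<70)
n,l,s,cn=cv2.connectedComponentsWithStats(mm);i=1+np.argmax(s[1:,4]);pts=np.argwhere(l==i)[:,::-1]
r=cv2.minAreaRect(pts.astype(np.float32));print("bar",s[i],cn[i],r)
P=plane(t,cv2.boxPoints(r),.016);print(P.round(4));print(plane(t,[r[0]],.012))
print("blade tip approx",plane(t,[(157.5,202)],.003))
print("tray corners",plane(t,[(371,175),(406,177),(402,281),(365,278)],.013).round(3))
print("small",plane(t,[(279,263)],.01), "unit deck",plane(t,[(253,160),(311,184),(293,222),(239,194)],.115).round(3))
print("mouse",plane(t,[(204,268)],.02),"amber,white,tub",plane(t,[(350,217),(194,206),(198,170)],.08).round(3))
E
```

```text
bar [140 222  13  30 163] [146.17791411 236.22699387] ((146.173583984375, 236.4404296875), (5.751548767089844, 29.368526458740234), 14.743562698364258)
[[0.4565 0.3285 0.016 ]
 [0.5423 0.3127 0.016 ]
 [0.5382 0.2959 0.016 ]
 [0.4524 0.3119 0.016 ]]
[[0.49753073 0.31347542 0.012     ]]
blade tip approx [[0.60540517 0.28938765 0.003     ]]
tray corners [[ 0.706 -0.37   0.013]
 [ 0.702 -0.48   0.013]
 [ 0.38  -0.457  0.013]
 [ 0.387 -0.346  0.013]]
small [[ 0.42600504 -0.08707997  0.01      ]] unit deck [[ 0.713 -0.004  0.115]
 [ 0.647 -0.171  0.115]
 [ 0.536 -0.121  0.115]
 [ 0.613  0.033  0.115]]
mouse [[0.40635944 0.1354353  0.02      ]] amber,white,tub [[ 0.56  -0.289  0.08 ]
 [ 0.581  0.164  0.08 ]
 [ 0.689  0.157  0.08 ]]
```

View pics/z1.png

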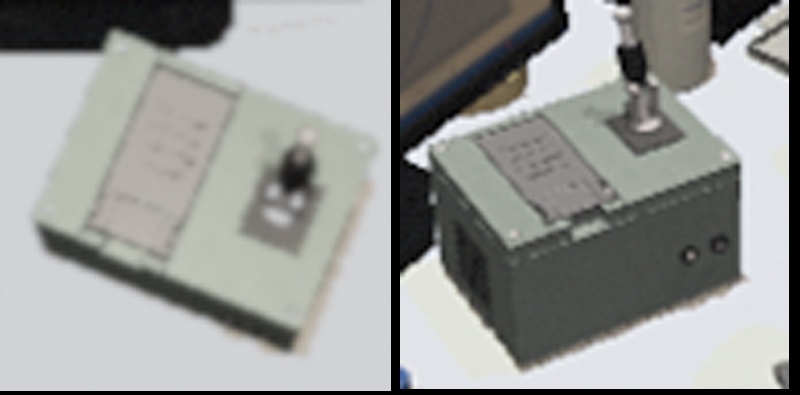

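The deck shows the cover at crop-left with the notch at the front, and the toggle at right with its black collar leaning away. Next I'll get the unit frame, the obstacles and the monitor.

```bash
python3 - <<'E'
from h import *
np.set_printoptions(precision=4,suppress=True)
t=get_calibration("top");s=get_calibration("scene")
T=np.array([(105,30),(375,145),(297,325),(38,218)])/4.6+[230,150]-.4
S=np.array([(678,80),(738,157),(513,247),(431,150)])
S=(S-[400,0])/4.1+[205,170]-.4
P=plane(t,T,.115);print("top",P);Q=plane(s,S,.115);print("scene",Q)  # back-right? order differs
for n,X in(("t",P),("s",Q)):
    print(n,[np.linalg.norm(X[i]-X[(i+1)%4]).round(4) for i in range(4)])
print("top c",P.mean(0),"yaw y-edges",[np.degrees(np.arctan2(*(v:=a-b)[1::-1])) for a,b in((P[0],P[3]),(P[1],P[2]))],[np.degrees(np.arctan2(*(v:=a-b)[1::-1]))-90 for a,b in((P[0],P[1]),(P[3],P[2]))])
# monitor right corners
print("mon top-right",tri(t,(334,97),s,(237,102)),"bottom-right",tri(t,(325,149),s,(245,180)))
print("mon left-top",tri(t,(138,100),s,(109,180)))
print("ball",tri(t,(307/4.6+230-.4,133/4.6+150-.4),s,((624-400)/4.1+205-.4,14/4.1+170-.4)))
print("wash cap",tri(t,(364,147),s,(270,143)),"PC",tri(t,(383,160),s,(299,178)))
E
```

```text
top [[ 0.7247 -0.0019  0.115 ]
 [ 0.6554 -0.1714  0.115 ]
 [ 0.5412 -0.1244  0.115 ]
 [ 0.6039  0.0357  0.115 ]]
scene [[ 0.6322 -0.1772  0.115 ]
 [ 0.5422 -0.1287  0.115 ]
 [ 0.6024  0.0377  0.115 ]
 [ 0.7186 -0.007   0.115 ]]
t [np.float64(0.1831), np.float64(0.1236), np.float64(0.1719), np.float64(0.1265)]
s [np.float64(0.1022), np.float64(0.177), np.float64(0.1245), np.float64(0.1908)]
top c [ 0.6313 -0.0655  0.115 ] yaw y-edges [np.float64(-17.27690028563265), np.float64(-22.359858218882525)] [np.float64(-22.22040170964064), np.float64(-21.386615378412515)]
mon top-right (array([ 0.7911, -0.2038,  0.3468]), np.float64(0.019178871481053544)) bottom-right (array([ 0.7701, -0.2153,  0.0711]), np.float64(0.007097462425899843))
mon left-top (array([0.7826, 0.2586, 0.3261]), np.float64(0.0078018934804904485))
ball (array([ 0.6388, -0.1242,  0.1978]), np.float64(0.0032382301290219046))
wash cap (array([ 0.7413, -0.3092,  0.1751]), np.float64(0.002879804626851486)) PC (array([ 0.7414, -0.4291, -0.0175]), np.float64(0.05297291411802618))
```

>>> {"name": "play_rows", "arguments": {
  "series": [
    {"tx": 2, "ty": 3, "tz": 0.4, "wz": -3},
    {"tx": 4, "ty": 6, "tz": 0.8, "wz": -6},
    {"tx": 6, "ty": 9, "tz": 1.2, "wz": -9},
    {"tx": 8, "ty": 12, "tz": 1.6, "wz": -12},
    {"tx": 10, "ty": 15, "tz": 2, "wz": -15}
  ],
  "jaw": 60
}}

```text
validation failed for argument at $.se...
```

>>> {"name": "play_rows", "arguments": {
  "series": [
    {"tx": 2, "ty": 3.2, "tz": 0.4, "wz": -3},
    {"tx": 4, "ty": 6.4, "tz": 0.8, "wz": -6},
    {"tx": 6, "ty": 9.6, "tz": 1.2, "wz": -9},
    {"tx": 8, "ty": 12.8, "tz": 1.6, "wz": -12},
    {"tx": 10, "ty": 16, "tz": 2, "wz": -15}
  ]
}}

```text
validation failed for argument at $.se...
```

>>> {"name": "play_rows", "arguments": {
  "series": [
    {"tx": 2, "ty": 3.5, "tz": 0.2, "wz": -3},
    {"tx": 4, "ty": 7, "tz": 0.4, "wz": -6},
    {"tx": 6, "ty": 10.5, "tz": 0.6, "wz": -9},
    {"tx": 8, "ty": 14, "tz": 0.8, "wz": -12},
    {"tx": 10, "ty": 16, "tz": 1, "wz": -15}
  ]
}}

```text
validation failed for argument at $.se...
```

```bash
python3 - <<'E'
from h import *
np.set_printoptions(precision=4,suppress=True)
o=observe();print(o["clock"],o["ee_pos"],o["eef_rot"],o["joint_pos"],o["grip_width"],o["ft_force"])
c=get_calibration("wrist");im=capture("wrist");cv2.imwrite("pics/w1.png",im[...,::-1])
np.save("w1.npy",c,allow_pickle=True)
R=np.array(c["R"]);print("cam",-R.T@c["t"],R[2],c["fx"],c["dist"])
cv2.imwrite("pics/s1.png",capture("scene")[...,::-1])
E
```

```text
0.1 [ 0.249  -0.5732  0.4042] [-179.9408   -0.0053   23.4816] [-72.5701  28.1615  89.3477  -0.0011  62.5503  -6.0511] 0.09520734988889627 [-0.8746 -0.2798 -0.7872]
cam [ 0.3147 -0.5457  0.3859] [-0.2321 -0.0989 -0.9677] 334.72483221743465 [-0.0103  0.      0.      0.      0.    ]
```

View pics/w1.png

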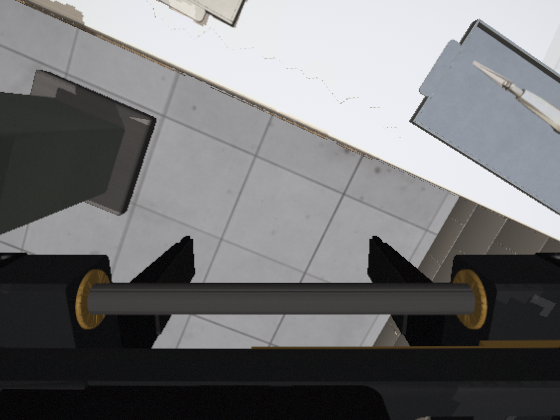

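The moves were refused because every row needs all six keys. The wrist camera shows the fingers at the lower centre, and it sits about 7 cm ahead on tool +x.

>>> {"name": "play_rows", "arguments": {
  "series": [
    {"tx": 2, "ty": 3, "tz": 0.4, "wx": 0, "wy": 0, "wz": -3},
    {"tx": 4, "ty": 6, "tz": 0.8, "wx": 0, "wy": 0, "wz": -6},
    {"tx": 6, "ty": 9, "tz": 1.2, "wx": 0, "wy": 0, "wz": -9},
    {"tx": 8, "ty": 12, "tz": 1.6, "wx": 0, "wy": 0, "wz": -12},
    {"tx": 10, "ty": 15, "tz": 2, "wx": 0, "wy": 0, "wz": -15}
  ],
  "jaw": 60
}}

```text
clock: 0.62
ee_pos: [0.3496, -0.4218, 0.4248]
eef_rot: [-180.0, 0.0, 8.3]
ft_force: [0.1, 0.0, 0.5]
grip_width: 0.067
```

>>> {"name": "play_rows", "arguments": {
  "series": [
    {"tx": 2, "ty": 3.2, "tz": 0.4, "wx": 0, "wy": 0, "wz": -3},
    {"tx": 4, "ty": 6.4, "tz": 0.8, "wx": 0, "wy": 0, "wz": -6},
    {"tx": 6, "ty": 9.6, "tz": 1.2, "wx": 0, "wy": 0, "wz": -9},
    {"tx": 8, "ty": 12.8, "tz": 1.6, "wx": 0, "wy": 0, "wz": -12},
    {"tx": 10, "ty": 16, "tz": 2, "wx": 0, "wy": 0, "wz": -15}
  ]
}}

```text
clock: 1.03
ee_pos: [0.4496, -0.2615, 0.445]
eef_rot: [180.0, -0.0, -6.7]
ft_force: [0.5, -0.8, 0.1]
grip_width: 0.0569
```

>>> {"name": "play_rows", "arguments": {
  "series": [
    {"tx": 2, "ty": 3.5, "tz": 0.2, "wx": 0, "wy": 0, "wz": -3},
    {"tx": 4, "ty": 7, "tz": 0.4, "wx": 0, "wy": 0, "wz": -6},
    {"tx": 6, "ty": 10.5, "tz": 0.6, "wx": 0, "wy": 0, "wz": -9},
    {"tx": 8, "ty": 14, "tz": 0.8, "wx": 0, "wy": 0, "wz": -12},
    {"tx": 10, "ty": 16, "tz": 1, "wx": 0, "wy": 0, "wz": -15}
  ]
}}

```text
clock: 1.45
ee_pos: [0.5495, -0.1, 0.455]
eef_rot: [-180.0, 0.0, -21.6]
ft_force: [-0.5, -1.3, 0.2]
grip_width: 0.0567
```

```bash
python3 - <<'E'
from h import *
np.set_printoptions(precision=4,suppress=True)
o=observe();print(o["clock"],o["ee_pos"],o["eef_rot"],o["joint_pos"],o["grip_width"],o["ft_force"])
c=get_calibration("wrist");im=capture("wrist");cv2.imwrite("pics/w2.png",im[...,::-1])
np.save("w2.npy",c,allow_pickle=True)
R=np.array(c["R"]);print("cam",-R.T@c["t"],R[2])
E
```

```text
1.45 [ 0.5495 -0.1     0.455 ] [-179.9822    0.019   -21.5805] [-17.089   19.901   94.9255   0.0212  65.191   94.4826] 0.056723490473677626 [-0.4723 -1.3294  0.2184]
cam [ 0.6161 -0.1267  0.4366] [-0.2351  0.0939 -0.9674]
```

View pics/w2.png

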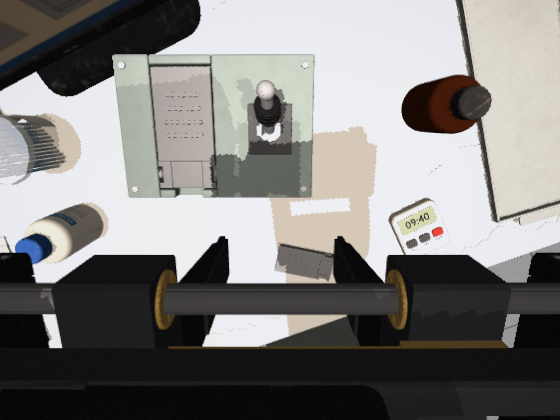

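The wrist view shows the deck corners at about (113,55), (314,55), (312,197) and (129,197), the cover at left, the ball at (266,90) and the collar at (266,110). I'll fit the unit pose from these.

```bash
python3 - <<'E'
from h import *
np.set_printoptions(precision=4,suppress=True)
c=np.load("w2.npy",allow_pickle=True).item()
im=cv2.imread("pics/w2.png");g=cv2.cvtColor(im,cv2.COLOR_BGR2GRAY)
px=np.float32([(113,55),(314,55),(312,197),(129,197)]).reshape(-1,1,2)
px=cv2.cornerSubPix(g,px.copy(),(4,4),(-1,-1),(3,50,.01))[:,0];print(px)
P=plane(c,px,.115)[:,:2]
M=np.array([(65,90),(65,-90),(-65,-90),(-65,90)])/1e3
H=(M-M.mean(0)).T@(P-P.mean(0));a=np.arctan2(H[0,1]-H[1,0],H[0,0]+H[1,1])
R=np.array([[np.cos(a),-np.sin(a)],[np.sin(a),np.cos(a)]]);t=P.mean(0)
print("unit",t,np.degrees(a),"resid mm",((M@R.T+t-P)*1e3))
np.save("unit.npy",[t[0],t[1],a])
U=lambda x,y,z:np.r_[R@[x,y]+t,z]
pts={"ball":U(.0274,-.05,.196),"collar":U(.0161,-.05,.165),"notch":U(-.065,.03,.101),"coverfront":U(-.055,.03,.115),"pivot":U(0,-.05,.121)}
for k,v in pts.items(): print(k,v,proj(c,v))
# ball centre from image
B=cv2.HoughCircles(g[70:110,250:285],cv2.HOUGH_GRADIENT,1,10,param1=100,param2=8,minRadius=6,maxRadius=12);print(B if B is None else B[0,0]+[250,70,0])
print("amber base etc",plane(c,[(490,104)],.116),"timer",plane(c,[(418,228)],.019), "tray",plane(c,[(459,0),(500,220)],.013))
E
```

```text
[[111.2831  55.5547]
 [313.8342  54.2242]
 [310.5381 197.7282]
 [128.5029 197.1086]]
unit [ 0.6318 -0.0674] -21.523232528427265 resid mm [[ 0.2142 -0.3894]
 [-0.1418  0.124 ]
 [ 0.2609 -0.2557]
 [-0.3333  0.521 ]]
ball [ 0.639 -0.124  0.196] [[265.0123  91.0204]]
collar [ 0.6285 -0.1198  0.165 ] [[267.0433 109.8519]]
notch [ 0.5824 -0.0157  0.101 ] [[192.4909 194.5349]]
coverfront [ 0.5917 -0.0193  0.115 ] [[188.1359 187.5413]]
pivot [ 0.6135 -0.1139  0.121 ] [[269.1832 129.7541]]
[265.5  89.5  10.3]
amber base etc [[ 0.5604 -0.3111  0.116 ]] timer [[ 0.4249 -0.2441  0.019 ]] tray [[ 0.6665 -0.363   0.013 ]
 [ 0.3927 -0.3502  0.013 ]]
```

Residuals are about 0.5 mm and the predicted ball position matches the image. I'll approach the collar above the lever with a small tilt.

>>> {"name": "play_rows", "arguments": {
  "series": [
    {"tx": 2.5, "ty": -0.7, "tz": 0, "wx": 0.4, "wy": 1, "wz": 0},
    {"tx": 5, "ty": -1.4, "tz": 0, "wx": 0.8, "wy": 2, "wz": 0},
    {"tx": 7.5, "ty": -2.1, "tz": -0.5, "wx": 1.2, "wy": 3, "wz": 0},
    {"tx": 9.9, "ty": -2.8, "tz": -1.2, "wx": 1.47, "wy": 3.72, "wz": 0},
    {"tx": 9.9, "ty": -2.8, "tz": -1.2, "wx": 1.47, "wy": 3.72, "wz": 0}
  ]
}}

```text
clock: 1.92
ee_pos: [0.6508, -0.1323, 0.4402]
eef_rot: [180.0, 4.1, -21.5]
ft_force: [0.0, -0.1, 0.8]
grip_width: 0.057
```

```bash
cat > u.py <<'E'
from h import *
np.set_printoptions(precision=4,suppress=True)
x0,y0,a0=np.load("unit.npy");Ru=cv2.Rodrigues(np.array([0,0,a0]))[0];tu=np.array([x0,y0,0])
U=lambda p:Ru@np.array(p,float)+tu
yu=Ru[:,1]
def rows(T0,Ts):  # Ts: list of (pos,tilt about unit y in deg) ; T0 same -> cm and rotvec
    for p,w in Ts:
        print(np.round((p-T0[0])*100,2).tolist(),np.round((w-T0[1])*yu,2).tolist())
E
python3 - <<'E'
from u import *
from workcell import *
o=observe();print(o["clock"],o["ee_pos"],o["eef_rot"],o["joint_pos"])
piv=np.array([0,-.05,.121])
def tcp(r,lean,tilt):
    l,t=np.radians([lean,tilt]);return U(piv+r*np.array([np.sin(l),0,np.cos(l)])+.171*np.array([np.sin(t),0,np.cos(t)]))
g=tcp(.055,20.05,4);print("to grasp cm",(g-o["ee_pos"])*100)
L=[(g,4),(tcp(.0645,20.05,4),4)]+[(tcp(.0645,20.05-d,4-d),4-d) for d in range(4,41,4)]
print("lift");rows(L[0],L[1:2]);print("f1");rows(L[1],L[2:7]);print("f2");rows(L[6],L[7:])
print("retreat 10cm",np.round(100*.1*Ru@[np.sin(np.radians(-36)),0,np.cos(np.radians(36))],2))
E
```

```text
1.9167 [ 0.6508 -0.1323  0.4402] [179.9891   4.1424 -21.5309] [-17.2249  30.2462  79.8804   0.312   74.0052  94.2088]
to grasp cm [-0.864   0.7097 -9.6924]
lift
[0.3, -0.12, 0.89] [0.0, 0.0, 0.0]
f1
[-1.51, 0.59, 0.18] [-1.47, -3.72, -0.0]
[-3.02, 1.19, 0.25] [-2.94, -7.44, -0.0]
[-4.54, 1.79, 0.2] [-4.4, -11.16, -0.0]
[-6.05, 2.39, 0.04] [-5.87, -14.88, -0.0]
[-7.55, 2.98, -0.23] [-7.34, -18.61, -0.0]
f2
[-1.47, 0.58, -0.38] [-1.47, -3.72, -0.0]
[-2.92, 1.15, -0.88] [-2.94, -7.44, -0.0]
[-4.33, 1.71, -1.48] [-4.4, -11.16, -0.0]
[-5.7, 2.25, -2.18] [-5.87, -14.88, -0.0]
[-7.02, 2.77, -2.99] [-7.34, -18.61, -0.0]
retreat 10cm [-5.47  2.16  8.09]
```

>>> {"name": "play_rows", "arguments": {
  "series": [
    {"tx": -0.2, "ty": 0.1, "tz": -2.5, "wx": 0, "wy": 0, "wz": 0},
    {"tx": -0.4, "ty": 0.2, "tz": -5, "wx": 0, "wy": 0, "wz": 0},
    {"tx": -0.6, "ty": 0.3, "tz": -8, "wx": 0, "wy": 0, "wz": 0},
    {"tx": -0.6, "ty": 0.3, "tz": -9.9, "wx": 0, "wy": 0, "wz": 0},
    {"tx": -0.6, "ty": 0.3, "tz": -9.9, "wx": 0, "wy": 0, "wz": 0}
  ]
}}

```text
clock: 2.33
ee_pos: [0.641, -0.1281, 0.3399]
eef_rot: [180.0, 4.4, -21.5]
ft_force: [0.3, 1.1, 0.1]
grip_width: 0.0569
```

```bash
python3 - <<'E'
from u import *
o=observe();print(o["clock"],o["ee_pos"],o["eef_rot"],o["ft_force"])
cv2.imwrite("pics/w3.png",capture("wrist")[...,::-1]); o=observe();print(o["clock"],o["ee_pos"],o["eef_rot"])
E
```

```text
2.3333 [ 0.641  -0.1281  0.3399] [179.9692   4.3722 -21.5234] [0.2656 1.0755 0.0592]
2.3833 [ 0.6416 -0.1282  0.3424] [179.982    4.2005 -21.5224]
```

View pics/w3.png

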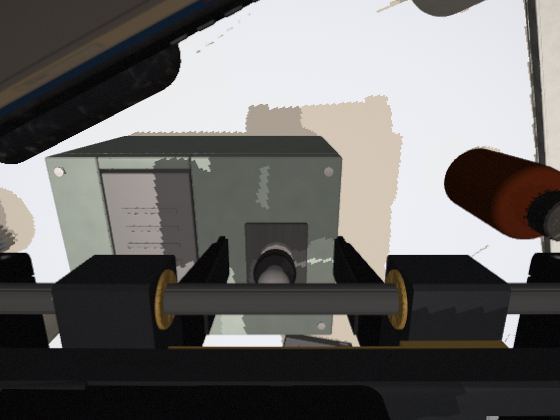

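The lever sits between the fingers, with the collar at about (272,265) and the mid-point between the fingers at about (281,265). That is 3 mm off towards +y, so I'll correct it, close, lift and flip.

>>> {"name": "play_rows", "arguments": {
  "series": [
    {"tx": 0.1, "ty": 0.28, "tz": 0.1, "wx": 0, "wy": 0, "wz": 0},
    {"tx": 0.1, "ty": 0.28, "tz": 0.1, "wx": 0, "wy": 0, "wz": 0},
    {"tx": 0.1, "ty": 0.28, "tz": 0.1, "wx": 0, "wy": 0, "wz": 0},
    {"tx": 0.1, "ty": 0.28, "tz": 0.1, "wx": 0, "wy": 0, "wz": 0},
    {"tx": 0.1, "ty": 0.28, "tz": 0.1, "wx": 0, "wy": 0, "wz": 0}
  ]
}}

```text
clock: 2.8
ee_pos: [0.643, -0.1254, 0.3456]
eef_rot: [-180.0, 3.9, -21.5]
ft_force: [-0.2, 0.1, -0.1]
grip_width: 0.0568
```

>>> {"name": "play_rows", "arguments": {
  "series": [
    {"tx": 0, "ty": 0, "tz": 0, "wx": 0, "wy": 0, "wz": 0},
    {"tx": 0, "ty": 0, "tz": 0, "wx": 0, "wy": 0, "wz": 0},
    {"tx": 0, "ty": 0, "tz": 0, "wx": 0, "wy": 0, "wz": 0},
    {"tx": 0, "ty": 0, "tz": 0, "wx": 0, "wy": 0, "wz": 0},
    {"tx": 0, "ty": 0, "tz": 0, "wx": 0, "wy": 0, "wz": 0}
  ],
  "jaw": 10,
  "grip_force": 35
}}

```text
clock: 3.22
ee_pos: [0.643, -0.1255, 0.3447]
eef_rot: [180.0, 4.0, -21.5]
ft_force: [-0.5, -0.3, -0.2]
grip_width: 0.0295
```

>>> {"name": "play_rows", "arguments": {
  "series": [
    {"tx": 0, "ty": 0, "tz": 0, "wx": 0, "wy": 0, "wz": 0},
    {"tx": 0, "ty": 0, "tz": 0, "wx": 0, "wy": 0, "wz": 0},
    {"tx": 0, "ty": 0, "tz": 0, "wx": 0, "wy": 0, "wz": 0},
    {"tx": 0, "ty": 0, "tz": 0, "wx": 0, "wy": 0, "wz": 0},
    {"tx": 0, "ty": 0, "tz": 0, "wx": 0, "wy": 0, "wz": 0}
  ]
}}

```text
clock: 3.63
ee_pos: [0.643, -0.1255, 0.3447]
eef_rot: [180.0, 4.0, -21.5]
ft_force: [0.0, -1.2, -0.6]
grip_width: 0.0193
```

```bash
python3 - <<'E'
from u import *
o=observe();print(o["clock"],o["ee_pos"],o["eef_rot"],o["ft_force"],o["grip_width"],U([.0308,-.05,.3433]))
E
```

```text
3.6333 [ 0.643  -0.1255  0.3447] [179.9862   4.0057 -21.518 ] [ 0.0323 -1.1914 -0.6429] 0.0193192393916671 [ 0.6421 -0.1252  0.3433]
```

Gripped at about 20 mm. Now the lift.

>>> {"name": "play_rows", "arguments": {
  "series": [
    {"tx": 0.1, "ty": -0.04, "tz": 0.3, "wx": 0, "wy": 0, "wz": 0},
    {"tx": 0.2, "ty": -0.08, "tz": 0.6, "wx": 0, "wy": 0, "wz": 0},
    {"tx": 0.3, "ty": -0.12, "tz": 0.89, "wx": 0, "wy": 0, "wz": 0},
    {"tx": 0.3, "ty": -0.12, "tz": 0.89, "wx": 0, "wy": 0, "wz": 0},
    {"tx": 0.3, "ty": -0.12, "tz": 0.89, "wx": 0, "wy": 0, "wz": 0}
  ]
}}

```text
clock: 4.05
ee_pos: [0.646, -0.1267, 0.3536]
eef_rot: [180.0, 4.0, -21.5]
ft_force: [-1.6, -1.6, -4.7]
grip_width: 0.0195
```

>>> {"name": "play_rows", "arguments": {
  "series": [
    {"tx": -1.51, "ty": 0.59, "tz": 0.18, "wx": -1.47, "wy": -3.72, "wz": 0},
    {"tx": -3.02, "ty": 1.19, "tz": 0.25, "wx": -2.94, "wy": -7.44, "wz": 0},
    {"tx": -4.54, "ty": 1.79, "tz": 0.2, "wx": -4.4, "wy": -11.16, "wz": 0},
    {"tx": -6.05, "ty": 2.39, "tz": 0.04, "wx": -5.87, "wy": -14.88, "wz": 0},
    {"tx": -7.55, "ty": 2.98, "tz": -0.23, "wx": -7.34, "wy": -18.61, "wz": 0}
  ]
}}

```text
clock: 4.47
ee_pos: [0.5696, -0.0965, 0.3514]
eef_rot: [-180.0, -16.2, -21.5]
ft_force: [-0.7, -2.4, -4.7]
grip_width: 0.0194
```

>>> {"name": "play_rows", "arguments": {
  "series": [
    {"tx": -1.47, "ty": 0.58, "tz": -0.38, "wx": -1.47, "wy": -3.72, "wz": 0},
    {"tx": -2.92, "ty": 1.15, "tz": -0.88, "wx": -2.94, "wy": -7.44, "wz": 0},
    {"tx": -4.33, "ty": 1.71, "tz": -1.48, "wx": -4.4, "wy": -11.16, "wz": 0},
    {"tx": -5.7, "ty": 2.25, "tz": -2.18, "wx": -5.87, "wy": -14.88, "wz": 0},
    {"tx": -6.7, "ty": 2.64, "tz": -2.79, "wx": -7, "wy": -17.7, "wz": 0}
  ]
}}

```text
clock: 4.88
ee_pos: [0.507, -0.0719, 0.326]
eef_rot: [179.8, -33.7, -21.6]
ft_force: [4.2, 12.5, -5.1]
grip_width: 0.0192
```

>>> {"name": "play_rows", "arguments": {
  "series": [
    {"tx": 0, "ty": 0, "tz": 0, "wx": 0, "wy": 0, "wz": 0},
    {"tx": 0, "ty": 0, "tz": 0, "wx": 0, "wy": 0, "wz": 0},
    {"tx": 0, "ty": 0, "tz": 0, "wx": 0, "wy": 0, "wz": 0},
    {"tx": 0, "ty": 0, "tz": 0, "wx": 0, "wy": 0, "wz": 0},
    {"tx": 0, "ty": 0, "tz": 0, "wx": 0, "wy": 0, "wz": 0}
  ]
}}

```text
clock: 5.3
ee_pos: [0.5085, -0.072, 0.3263]
eef_rot: [179.7, -33.5, -21.5]
ft_force: [1.5, 9.9, -6.1]
grip_width: 0.0193
```

```bash
python3 - <<'E'
from u import *
o=observe();print(o["clock"],o["ee_pos"],o["eef_rot"],o["ft_force"],o["torque"],o["grip_width"])
from scipy.spatial.transform import Rotation as Ro
g=o["ee_pos"]+.171*Ro.from_euler("xyz",o["eef_rot"],degrees=True).as_matrix()[:,2]
q=Ru.T@(g-tu)-[0,-.05,.121];print("grasp in pivot frame",q,np.degrees(np.arctan2(q[0],q[2])),np.linalg.norm(q))
E
```

```text
5.3 [ 0.5085 -0.072   0.3263] [179.6581 -33.5464 -21.5344] [ 1.457   9.8901 -6.0583] [2.123  0.7435 0.9633] 0.019276597978574204
grasp in pivot frame [-0.0186 -0.0005  0.0628] -16.51934787020467 0.0654597122033313
```

The lever reads about -16.5° (toggle roughly 0.64 rad) and the spring load is still felt. I'll release, let the collar drop, then back off.

>>> {"name": "play_rows", "arguments": {
  "series": [
    {"tx": 0, "ty": 0, "tz": 0, "wx": 0, "wy": 0, "wz": 0},
    {"tx": 0, "ty": 0, "tz": 0, "wx": 0, "wy": 0, "wz": 0},
    {"tx": 0, "ty": 0, "tz": 0, "wx": 0, "wy": 0, "wz": 0},
    {"tx": 0, "ty": 0, "tz": 0, "wx": 0, "wy": 0, "wz": 0},
    {"tx": 0, "ty": 0, "tz": 0, "wx": 0, "wy": 0, "wz": 0}
  ],
  "jaw": 60
}}

```text
clock: 5.72
ee_pos: [0.5087, -0.0732, 0.3269]
eef_rot: [179.6, -33.6, -21.6]
ft_force: [0.2, 0.3, 0.2]
grip_width: 0.0473
```

>>> {"name": "play_rows", "arguments": {
  "series": [
    {"tx": -1.3, "ty": 0.5, "tz": 2, "wx": 0, "wy": 0, "wz": 0},
    {"tx": -2.6, "ty": 1, "tz": 4.1, "wx": 0, "wy": 0, "wz": 0},
    {"tx": -3.9, "ty": 1.5, "tz": 6.2, "wx": 0, "wy": 0, "wz": 0},
    {"tx": -5.1, "ty": 2, "tz": 8.3, "wx": 0, "wy": 0, "wz": 0},
    {"tx": -5.1, "ty": 2, "tz": 8.3, "wx": 0, "wy": 0, "wz": 0}
  ]
}}

```text
clock: 6.13
ee_pos: [0.4563, -0.0525, 0.413]
eef_rot: [179.7, -33.9, -21.6]
ft_force: [0.6, -1.2, 0.7]
grip_width: 0.0569
```

>>> {"name": "play_rows", "arguments": {
  "series": [
    {"tx": -1, "ty": 3, "tz": 0.5, "wx": 2.6, "wy": 6.6, "wz": 0},
    {"tx": -1, "ty": 7, "tz": 1, "wx": 5.2, "wy": 13.2, "wz": 0},
    {"tx": -1, "ty": 11, "tz": 1.5, "wx": 7.8, "wy": 19.8, "wz": 0},
    {"tx": -1, "ty": 15, "tz": 1.5, "wx": 10.4, "wy": 26.4, "wz": 0},
    {"tx": -1, "ty": 18, "tz": 1.5, "wx": 12.3, "wy": 31.2, "wz": 0}
  ]
}}

```text
clock: 6.55
ee_pos: [0.4476, 0.1293, 0.4248]
eef_rot: [179.5, 0.3, -21.5]
ft_force: [0.4, 0.0, 0.2]
grip_width: 0.0575
```

```bash
python3 - <<'E'
from u import *
cv2.imwrite("pics/s4.png",capture("scene")[...,::-1])
cv2.imwrite("pics/t4.png",capture("top")[...,::-1])
o=observe();print(o["clock"],o["ee_pos"],o["eef_rot"],o["joint_pos"])
s=get_calibration("scene");t=get_calibration("top")
for l in(-.35,.35):
  for r in(.047,.08):
    X=U(np.array([0,-.05,.121])+r*np.array([np.sin(l),0,np.cos(l)]));print(l,r,proj(s,X),proj(t,X))
a=cv2.imread("pics/s4.png")[160:230,225:325];b=cv2.imread("pics/t4.png")[150:230,235:335]
f=lambda i:cv2.resize(i,(400,int(4*i.shape[0])),interpolation=cv2.INTER_CUBIC)
A,B=f(a),f(b);out=np.zeros((320,800,3),np.uint8);out[:A.shape[0],:400]=A;out[:B.shape[0],400:]=B;cv2.imwrite("pics/z4.png",out)
E
```

```text
6.65 [0.448  0.1299 0.4241] [179.5618   0.1455 -21.3715] [  8.0986  13.9467 109.1223  -0.3684  57.2738 119.6697]
-0.35 0.047 [[266.5605 189.9386]] [[289.6419 196.3884]]
-0.35 0.08 [[268.4062 182.7126]] [[288.6629 197.7876]]
0.35 0.047 [[260.8697 184.4006]] [[294.1443 185.7159]]
0.35 0.08 [[258.5922 173.4178]] [[296.539  179.1253]]
```

View pics/z4.png

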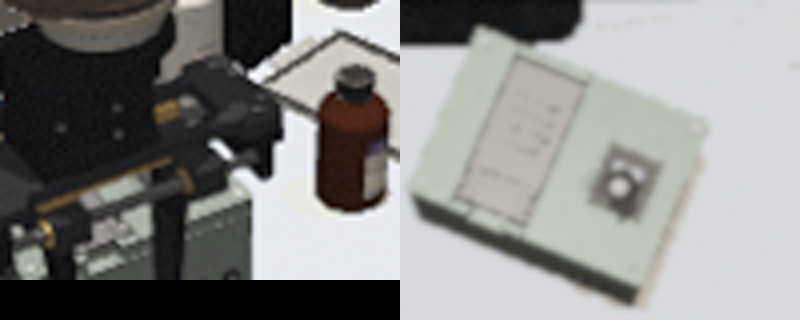

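In the top crop the ball is at about (620,187), which is top pixel (290,197). That matches the predicted off pose (289,198). On to the bar.

>>> {"name": "play_rows", "arguments": {
  "series": [
    {"tx": 0, "ty": 3.6, "tz": -0.5, "wx": 0, "wy": 0, "wz": 2},
    {"tx": 0, "ty": 7.2, "tz": -1, "wx": 0, "wy": 0, "wz": 4},
    {"tx": 0, "ty": 10.8, "tz": -2, "wx": 0, "wy": 0, "wz": 7},
    {"tx": 0, "ty": 14.4, "tz": -3, "wx": 0, "wy": 0, "wz": 9},
    {"tx": 0, "ty": 18, "tz": -4, "wx": 0, "wy": 0, "wz": 11}
  ]
}}

```text
clock: 7.07
ee_pos: [0.4479, 0.308, 0.3837]
eef_rot: [179.6, -0.1, -10.5]
ft_force: [1.0, -0.4, 0.3]
grip_width: 0.0569
```

```bash
python3 - <<'E'
from u import *
c=get_calibration("wrist");im=capture("wrist")[...,::-1].copy();cv2.imwrite("pics/w5.png",im)
o=observe();print(o["clock"],o["ee_pos"],o["eef_rot"],o["joint_pos"])
g=im.max(2);m=(g<75).astype(np.uint8);m[235:]=0
n,l,s,cn=cv2.connectedComponentsWithStats(m)
print([(i,s[i].tolist(),plane(c,[cn[i]],.012)[0]) for i in range(1,n) if s[i,4]>150])
print("expect",proj(c,[.517,.310,.012]),proj(c,[.615,.29,.002]))
E
```

```text
7.1167 [0.4478 0.3123 0.3818] [179.5834  -0.06   -10.257 ] [ 28.0153  23.232  102.0094  -0.4448  54.9703 128.5285]
[(2, [406, 0, 33, 13, 218], array([0.5997, 0.1424, 0.012 ])), (20, [81, 60, 37, 76, 1127], array([0.5777, 0.4658, 0.012 ])), (24, [252, 95, 22, 98, 1878], array([0.4985, 0.3148, 0.012 ])), (25, [400, 150, 71, 85, 4467], array([0.4139, 0.1407, 0.012 ]))]
expect [[263.4981 126.9523]] [[264.4751  22.2338]]
```

View pics/w5.png

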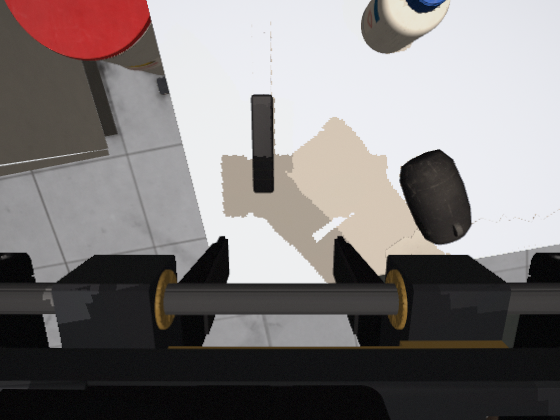

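The handle is at (252–273, 95–192) and the blade points up towards (268,22). I'll fit its edges.

```bash
python3 - <<'E'
from u import *
from scipy.spatial.transform import Rotation as Ro
c=get_calibration("wrist");im=cv2.imread("pics/w5.png");m=im.max(2)<75
o=observe()
L,Rr=[],[]
for r in range(105,183):
    x=np.where(m[r,240:285])[0]+240
    L.append((x[0]-.5,r));Rr.append((x[-1]+.5,r))
PL=plane(c,L,.016);PR=plane(c,Rr,.0)
PR2=plane(c,Rr,.016)
fit=lambda P:np.polyfit(P[:,0],P[:,1],1)
a,b,b2=fit(PL),fit(PR),fit(PR2);print(a,b,b2,"yaw",np.degrees(np.arctan([a[0],b[0]])))
yaw=np.arctan((a[0]+b[0])/2)
F=plane(c,[(262,94.5)],.014)[0];B=plane(c,[(264,192.5)],.008)[0];print("front",F,"rear",B,np.linalg.norm(F[:2]-B[:2]))
for bb in(b,b2): print("width",abs(np.polyval(a,.5)-np.polyval(bb,.5))*np.cos(yaw))
xs=(F[0]+B[0])/2+.020*np.cos(yaw); gy=(np.polyval(a,xs)+np.polyval(b,xs))/2
print("grip",xs,gy,np.degrees(yaw)); print(proj(c,[xs+.1*np.cos(yaw),gy+.1*np.sin(yaw),.002]))
Rt=Ro.from_euler("xyz",o["eef_rot"],degrees=True).as_matrix();print("grasp pt",o["ee_pos"]+.171*Rt[:,2],"dTCP cm at grasp z .022",(np.array([xs,gy,.022])-o["ee_pos"]-.171*Rt[:,2])*100,o["eef_rot"])
E
```

```text
[-0.1857  0.4223] [-0.1793  0.3982] [-0.1793  0.3979] yaw [-10.5188 -10.1629]
front [0.5473 0.3101 0.014 ] rear [0.4484 0.3275 0.008 ] 0.10035989817387397
width 0.0205773947890719
width 0.020855227402840484
grip 0.5175290557601029 0.3158063690381434 -10.340959208107463
[[261.4541  20.3898]]
grasp pt [0.4477 0.311  0.2108] dTCP cm at grasp z .022 [  6.982    0.4775 -18.8803] [179.5834  -0.06   -10.257 ]
```

>>> {"name": "play_rows", "arguments": {
  "series": [
    {"tx": 2.4, "ty": -0.1, "tz": -1.8, "wx": 0.5, "wy": 2, "wz": 0},
    {"tx": 4.8, "ty": -0.2, "tz": -3.6, "wx": 0.9, "wy": 4, "wz": 0},
    {"tx": 7.2, "ty": -0.3, "tz": -5.4, "wx": 1.4, "wy": 6, "wz": 0},
    {"tx": 9.6, "ty": -0.4, "tz": -7.2, "wx": 1.8, "wy": 8, "wz": 0},
    {"tx": 11.6, "ty": -0.5, "tz": -9.1, "wx": 2.2, "wy": 9.84, "wz": 0}
  ]
}}

```text
clock: 7.53
ee_pos: [0.5656, 0.3009, 0.292]
eef_rot: [179.9, 10.0, -10.6]
ft_force: [-0.1, 0.3, 0.9]
grip_width: 0.0567
```

>>> {"name": "play_rows", "arguments": {
  "series": [
    {"tx": 0, "ty": 0, "tz": 0, "wx": 0, "wy": 0, "wz": 0},
    {"tx": -0.5, "ty": 0.1, "tz": -3, "wx": 0, "wy": 0, "wz": 0},
    {"tx": -1, "ty": 0.2, "tz": -6, "wx": 0, "wy": 0, "wz": 0},
    {"tx": -1.3, "ty": 0.25, "tz": -8, "wx": 0, "wy": 0, "wz": 0},
    {"tx": -1.3, "ty": 0.25, "tz": -8, "wx": 0, "wy": 0, "wz": 0}
  ]
}}

```text
clock: 7.95
ee_pos: [0.5494, 0.3036, 0.2099]
eef_rot: [179.7, 10.2, -10.6]
ft_force: [-0.1, -0.3, -0.8]
grip_width: 0.057
```

>>> {"name": "play_rows", "arguments": {
  "series": [
    {"tx": 0, "ty": 0, "tz": 0, "wx": 0, "wy": 0, "wz": 0},
    {"tx": 0, "ty": 0, "tz": 0, "wx": 0, "wy": 0, "wz": 0},
    {"tx": 0, "ty": 0, "tz": 0, "wx": 0, "wy": 0, "wz": 0},
    {"tx": 0, "ty": 0, "tz": 0, "wx": 0, "wy": 0, "wz": 0},
    {"tx": 0, "ty": 0, "tz": 0, "wx": 0, "wy": 0, "wz": 0}
  ]
}}

```text
clock: 8.37
ee_pos: [0.5509, 0.3044, 0.2147]
eef_rot: [180.0, 9.9, -10.5]
ft_force: [0.4, -0.2, -0.2]
grip_width: 0.0569
```

```bash
cat >> u.py <<'E'
from scipy.spatial.transform import Rotation as Ro
def st():
    o=observe();Rt=Ro.from_euler("xyz",o["eef_rot"],degrees=True).as_matrix();g=o["ee_pos"]+.171*Rt[:,2]
    print(o["clock"],"tcp",o["ee_pos"],o["eef_rot"],"grasp",g,"unit",Ru.T@(g-tu),"F",o["ft_force"],"w",o["grip_width"]);return o,Rt,g
E
python3 - <<'E'
from u import *
o,Rt,g=st();print((np.array([.5175,.3158,.024])-g)*100,Rt[:,1])
E
```

```text
8.3667 tcp [0.5509 0.3044 0.2147] [179.9912   9.9233 -10.5086] grasp [0.5219 0.3098 0.0463] unit [-0.2407  0.3106  0.0463] F [ 0.4218 -0.2129 -0.17  ] w 0.0568644106413193
[-0.4389  0.6012 -2.229 ] [-0.1824 -0.9832  0.0002]
```

>>> {"name": "play_rows", "arguments": {
  "series": [
    {"tx": -0.4, "ty": 0.6, "tz": 0, "wx": 0, "wy": 0, "wz": 0},
    {"tx": -0.4, "ty": 0.6, "tz": -1, "wx": 0, "wy": 0, "wz": 0},
    {"tx": -0.4, "ty": 0.6, "tz": -2.2, "wx": 0, "wy": 0, "wz": 0},
    {"tx": -0.4, "ty": 0.6, "tz": -2.2, "wx": 0, "wy": 0, "wz": 0},
    {"tx": -0.4, "ty": 0.6, "tz": -2.2, "wx": 0, "wy": 0, "wz": 0}
  ]
}}

```text
clock: 8.78
ee_pos: [0.5465, 0.3104, 0.1905]
eef_rot: [179.9, 10.1, -10.5]
ft_force: [-0.0, -0.1, -0.4]
grip_width: 0.0572
```

>>> {"name": "play_rows", "arguments": {
  "series": [
    {"tx": 0, "ty": 0, "tz": 0, "wx": 0, "wy": 0, "wz": 0},
    {"tx": 0, "ty": 0, "tz": 0, "wx": 0, "wy": 0, "wz": 0},
    {"tx": 0, "ty": 0, "tz": 0, "wx": 0, "wy": 0, "wz": 0},
    {"tx": 0, "ty": 0, "tz": 0, "wx": 0, "wy": 0, "wz": 0},
    {"tx": 0, "ty": 0, "tz": 0, "wx": 0, "wy": 0, "wz": 0}
  ],
  "jaw": 10,
  "grip_force": 55
}}

```text
clock: 9.2
ee_pos: [0.5466, 0.3104, 0.1917]
eef_rot: [179.9, 10.0, -10.5]
ft_force: [-0.4, -1.5, -0.3]
grip_width: 0.0295
```

>>> {"name": "play_rows", "arguments": {
  "series": [
    {"tx": 0, "ty": 0, "tz": 0, "wx": 0, "wy": 0, "wz": 0},
    {"tx": 0, "ty": 0, "tz": 0, "wx": 0, "wy": 0, "wz": 0},
    {"tx": 0, "ty": 0, "tz": 0, "wx": 0, "wy": 0, "wz": 0},
    {"tx": 0, "ty": 0, "tz": 0, "wx": 0, "wy": 0, "wz": 0},
    {"tx": 0, "ty": 0, "tz": 0, "wx": 0, "wy": 0, "wz": 0}
  ]
}}

```text
clock: 9.62
ee_pos: [0.5466, 0.3104, 0.1917]
eef_rot: [179.9, 10.0, -10.5]
ft_force: [-0.7, -2.2, 3.1]
grip_width: 0.0218
```

```bash
python3 - <<'E'
from u import *
o,Rt,g=st()
E
```

```text
9.6167 tcp [0.5466 0.3104 0.1917] [179.9309  10.0168 -10.5091] grasp [0.5174 0.3156 0.0233] unit [-0.247   0.3143  0.0233] F [-0.7067 -2.1573  3.0692] w 0.02177672613058134
```

Gripped at 22 mm. Lift, then carry in front of the notch.

>>> {"name": "play_rows", "arguments": {
  "series": [
    {"tx": 0, "ty": 0, "tz": 2, "wx": 0, "wy": 0, "wz": 0},
    {"tx": 0, "ty": 0, "tz": 5, "wx": 0, "wy": 0, "wz": 0},
    {"tx": -1, "ty": -1, "tz": 9, "wx": 0, "wy": 0, "wz": 0},
    {"tx": -2, "ty": -2, "tz": 13, "wx": 0, "wy": 0, "wz": 0},
    {"tx": -3, "ty": -4, "tz": 16, "wx": 0, "wy": 0, "wz": 0}
  ]
}}

```text
clock: 10.03
ee_pos: [0.5162, 0.2711, 0.3539]
eef_rot: [-180.0, 9.9, -10.4]
ft_force: [0.4, -0.7, -1.6]
grip_width: 0.0214
```

>>> {"name": "play_rows", "arguments": {
  "series": [
    {"tx": -1, "ty": -2.5, "tz": 0, "wx": 0, "wy": 0, "wz": -1},
    {"tx": -2, "ty": -5, "tz": 0, "wx": 0, "wy": 0, "wz": -2},
    {"tx": -3, "ty": -7.5, "tz": 0, "wx": 0, "wy": 0, "wz": -3},
    {"tx": -4, "ty": -10, "tz": 0, "wx": 0, "wy": 0, "wz": -4},
    {"tx": -4, "ty": -12.5, "tz": 0, "wx": 0, "wy": 0, "wz": -5}
  ]
}}

```text
clock: 10.45
ee_pos: [0.475, 0.1446, 0.3517]
eef_rot: [179.9, 10.1, -15.5]
ft_force: [0.4, -0.1, -1.1]
grip_width: 0.0219
```

>>> {"name": "play_rows", "arguments": {
  "series": [
    {"tx": 0.3, "ty": -2.5, "tz": 0, "wx": 0, "wy": 0, "wz": -1},
    {"tx": 0.6, "ty": -5, "tz": 0, "wx": 0, "wy": 0, "wz": -2},
    {"tx": 1, "ty": -7.5, "tz": 0, "wx": 0, "wy": 0, "wz": -3},
    {"tx": 1.4, "ty": -10, "tz": 0, "wx": 0, "wy": 0, "wz": -4.5},
    {"tx": 1.7, "ty": -12.6, "tz": 0, "wx": 0, "wy": 0, "wz": -6}
  ]
}}

```text
clock: 10.87
ee_pos: [0.4938, 0.0183, 0.3516]
eef_rot: [180.0, 10.0, -21.6]
ft_force: [0.8, 0.5, -1.0]
grip_width: 0.0216
```

>>> {"name": "play_rows", "arguments": {
  "series": [
    {"tx": 0, "ty": 0, "tz": -1, "wx": 0, "wy": 0, "wz": 0},
    {"tx": 0, "ty": 0, "tz": -2.5, "wx": 0, "wy": 0, "wz": 0},
    {"tx": 0, "ty": 0, "tz": -4, "wx": 0, "wy": 0, "wz": 0},
    {"tx": 0, "ty": 0, "tz": -4, "wx": 0, "wy": 0, "wz": 0},
    {"tx": 0, "ty": 0, "tz": -4, "wx": 0, "wy": 0, "wz": 0}
  ]
}}

```text
clock: 11.28
ee_pos: [0.4937, 0.0198, 0.3112]
eef_rot: [179.9, 10.1, -21.5]
ft_force: [-0.8, 0.4, -0.8]
grip_width: 0.0216
```

```bash
python3 - <<'E'
from u import *
o,Rt,g=st();c=get_calibration("wrist");im=capture("wrist")[...,::-1];cv2.imwrite("pics/w6.png",im);np.save("w6.npy",c,allow_pickle=True);np.save("w6g.npy",g)
tip=Ru.T@(g-tu)+[.1,0,-.0233];print("tip",tip,"expected px",proj(c,U(tip)),proj(c,U(tip+[0,.009,.002])),proj(c,U(tip+[0,-.009,.002])),"notch",proj(c,[U((-.065,.03+d,.115)) for d in(-.013,.013)]))
E
```

```text
11.2833 tcp [0.4937 0.0198 0.3112] [179.9197  10.1009 -21.4991] grasp [0.4657 0.0305 0.1429] unit [-0.1905  0.0301  0.1429] F [-0.7853  0.4105 -0.7587] w 0.0215699424385105
tip [-0.0905  0.0301  0.1196] expected px [[280.2455  47.9407]] [[259.273   47.8446]] [[301.2103  47.8641]] notch [[311.8381 -19.5088]
 [249.3523 -19.5501]]
```

View pics/w6.png

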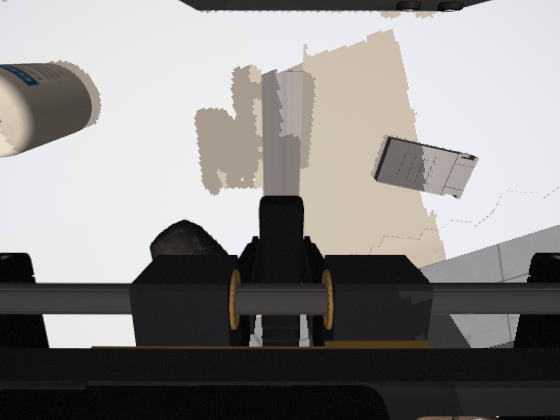

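The blade tip appears at about (283,71) and the handle front at about row 197. The expected tip row was 48, so I'll check whether the bar pitched or slid.

```bash
python3 - <<'E'
from u import *
c=np.load("w6.npy",allow_pickle=True).item();g=np.load("w6g.npy");im=cv2.imread("pics/w6.png")
gu=Ru.T@(g-tu)
def P(p,s,x,y,z): # point in bar coords rel. grip centre (bar grip pt), pitch p deg nose down, slide s
    q=np.array([x,y,z]);R=cv2.Rodrigues(np.array([0,np.radians(p),0]))[0]
    return proj(c,U(gu+np.array([s,0,-.0153])+R@q))[0]
for p in(0,2,4,6,8,10):
  print(p,"tip",P(p,0,.1,0,-.006),"hfront top",P(p,0,.03,0,.008),"blade root width",P(p,0,.031,.009,-.005)[0]-P(p,0,.031,-.009,-.005)[0],"tipw",P(p,0,.1,.009,-.006)[0]-P(p,0,.1,-.009,-.006)[0])
cv2.imwrite("pics/z6.png",cv2.resize(im[40:240,180:380],(600,600),interpolation=cv2.INTER_CUBIC))
for r in(66,68,70,72,74,80,120,180,195,200):print(r,im[r,250:312:4].mean(1).astype(int))
for r in range(186,206,2): print(r,im[r,282])
E
```

```text
0 tip [280.2429  47.8478] hfront top [280.2583 209.5813] blade root width -35.170729588432835 tipw -41.93729717526446
2 tip [280.2475  48.6886] hfront top [280.2593 208.1693] blade root width -34.95427305758102 tipw -41.000332478484836
4 tip [280.2519  49.7909] hfront top [280.2603 206.8344] blade root width -34.7386682129233 tipw -40.09386649387915
6 tip [280.2562  51.1356] hfront top [280.2614 205.5776] blade root width -34.5241910208191 tipw -39.2176407305966
8 tip [280.2603  52.7048] hfront top [280.2625 204.3996] blade root width -34.31110572513734 tipw -38.37129602835432
10 tip [280.2643  54.4816] hfront top [280.2635 203.301 ] blade root width -34.09966483187554 tipw -37.55438939613231
66 [180 193 238 238 238 238 238 238 239 238 238 176 171 179 191 192]
68 [180 191 238 238 239 238 239 238 239 239 175 171 171 180 191 191]
70 [192 191 195 239 238 239 134 238 238 171 135 172 174 152 191 191]
72 [181 192 191 238 238 126 155 238 163 160 166 166 165 164 154 191]
74 [181 192 192 179 130 126 128 167 161 161 166 167 165 165 154 153]
80 [181 192 191 132 128 127 127 166 163 162 165 166 168 161 154 154]
120 [154 154 193 149 129 127 127 128 124 163 166 168 167 156 155 155]
180 [155 233 194 194 126 127 126 126 124 126 126 126 127 194 194 195]
195 [238 239 240 233  87  87  87  85  86  86  87  87 116 195 194 195]
200 [238 240 240  11  11  12  11   9  12  14  12  10  10  82 194 194]
186 [121 122 129]
188 [119 122 128]
190 [119 122 130]
192 [120 123 130]
194 [114 118 124]
196 [11  9 11]
198 [ 9 10 11]
200 [13 11 13]
202 [13 10 10]
204 [12 13 11]
```

View pics/z6.png

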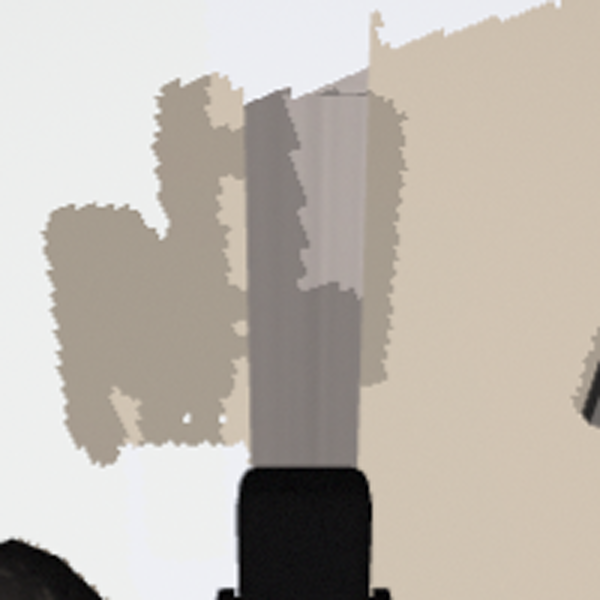

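The line at row 71 is the step 12 mm behind the tip; the tip itself is lost in glare, so the bar is held as assumed. There is a 0.8 mm side offset. I'll approach the notch.

>>> {"name": "play_rows", "arguments": {
  "series": [
    {"tx": 0, "ty": 0, "tz": -0.5, "wx": 0, "wy": 0, "wz": 0},
    {"tx": 0.5, "ty": -0.2, "tz": -1, "wx": 0, "wy": 0, "wz": 0},
    {"tx": 1, "ty": -0.4, "tz": -1.56, "wx": 0, "wy": 0, "wz": 0},
    {"tx": 1.83, "ty": -0.67, "tz": -1.56, "wx": 0, "wy": 0, "wz": 0},
    {"tx": 1.83, "ty": -0.67, "tz": -1.56, "wx": 0, "wy": 0, "wz": 0}
  ]
}}

```text
clock: 11.75
ee_pos: [0.5135, 0.0122, 0.2958]
eef_rot: [179.9, 10.0, -21.5]
ft_force: [-0.1, -0.7, -0.9]
grip_width: 0.0214
```

>>> {"name": "play_rows", "arguments": {
  "series": [
    {"tx": 0, "ty": 0, "tz": 0, "wx": 0, "wy": 0, "wz": 0},
    {"tx": 0.3, "ty": -0.12, "tz": 0, "wx": 0, "wy": 0, "wz": 0},
    {"tx": 0.7, "ty": -0.28, "tz": 0, "wx": 0, "wy": 0, "wz": 0},
    {"tx": 1.12, "ty": -0.44, "tz": 0, "wx": 0, "wy": 0, "wz": 0},
    {"tx": 1.12, "ty": -0.44, "tz": 0, "wx": 0, "wy": 0, "wz": 0}
  ]
}}

```text
clock: 12.17
ee_pos: [0.5239, 0.008, 0.2962]
eef_rot: [180.0, 10.0, -21.5]
ft_force: [0.3, -0.7, -1.0]
grip_width: 0.0214
```

```bash
python3 - <<'E'
from u import *
o,Rt,g=st();c=get_calibration("wrist");im=capture("wrist")[...,::-1]
print("tip",Ru.T@(g-tu)+[.1,0,-.0233])
s=capture("scene")[...,::-1];cv2.imwrite("pics/s7.png",s)
out=np.zeros((420,800,3),np.uint8);out[:,:400]=cv2.resize(im[0:210,180:380],(400,420));out[:400,400:]=cv2.resize(s[175:275,200:300],(400,400),interpolation=cv2.INTER_CUBIC)
cv2.imwrite("pics/z7.png",out)
print(proj(c,[U((-.065,.03+d,.115)) for d in(-.013,.013)]))
E
```

```text
12.1667 tcp [0.5239 0.008  0.2962] [179.951    9.9606 -21.5225] grasp [0.4964 0.0188 0.1277] unit [-0.1576  0.0305  0.1277] F [ 0.2636 -0.6563 -1.0142] w 0.02143174873543394
tip [-0.0576  0.0305  0.1044]
[[312.5233  67.1671]
 [249.9823  67.1704]]
```

View pics/z7.png

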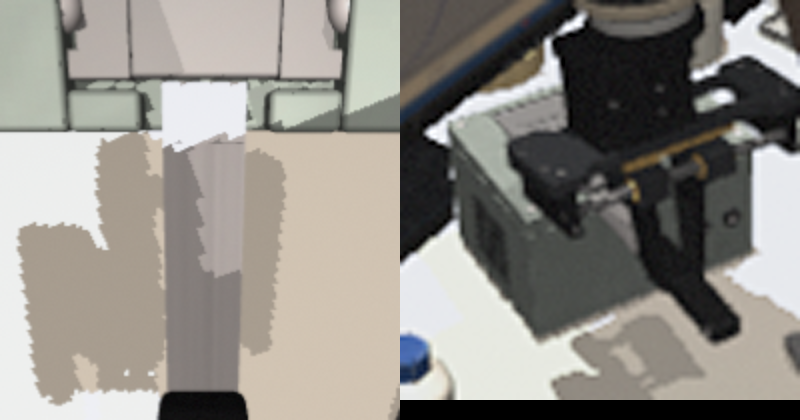

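The blade sits centred in the notch with its tip just before the cover edge. Insert 2 cm, slightly lower.

>>> {"name": "play_rows", "arguments": {
  "series": [
    {"tx": 0, "ty": 0, "tz": -0.13, "wx": 0, "wy": 0, "wz": 0},
    {"tx": 0.5, "ty": -0.2, "tz": -0.13, "wx": 0, "wy": 0, "wz": 0},
    {"tx": 1, "ty": -0.4, "tz": -0.13, "wx": 0, "wy": 0, "wz": 0},
    {"tx": 1.5, "ty": -0.59, "tz": -0.13, "wx": 0, "wy": 0, "wz": 0},
    {"tx": 2, "ty": -0.79, "tz": -0.13, "wx": 0, "wy": 0, "wz": 0}
  ]
}}

```text
clock: 12.68
ee_pos: [0.5438, 0.0002, 0.2947]
eef_rot: [179.9, 10.0, -21.5]
ft_force: [-0.1, 0.3, -1.8]
grip_width: 0.0218
```

>>> {"name": "play_rows", "arguments": {
  "series": [
    {"tx": 0, "ty": 0, "tz": 0, "wx": 0, "wy": 0, "wz": 0},
    {"tx": 0, "ty": 0, "tz": 0, "wx": 0, "wy": 0, "wz": 0},
    {"tx": 0, "ty": 0, "tz": 0, "wx": 0, "wy": 0, "wz": 0},
    {"tx": 0, "ty": 0, "tz": 0, "wx": 0, "wy": 0, "wz": 0},
    {"tx": 0, "ty": 0, "tz": 0, "wx": 0, "wy": 0, "wz": 0}
  ]
}}

```text
clock: 13.1
ee_pos: [0.543, 0.0005, 0.2948]
eef_rot: [179.9, 10.0, -21.5]
ft_force: [1.0, 0.7, -0.7]
grip_width: 0.0214
```

```bash
python3 - <<'E'
from u import *
o,Rt,g=st();gu=Ru.T@(g-tu);print("tip",gu+[.1,0,-.0233])
n=np.array([-.065,gu[1],.1015])
T=Ru.T@(o["ee_pos"]-tu)
L=[(U(n+cv2.Rodrigues(np.array([0,-np.radians(d),0]))[0]@(T-n)),-d) for d in (0,3,6,9,12,15,18,21,24,27,30,32,34,36)]
for k in(0,5,10): print("call");rows(L[k],L[k+1:k+6])
E
```

```text
13.1 tcp [0.543  0.0005 0.2948] [179.936   10.023  -21.5078] grasp [0.5152 0.0113 0.1264] unit [-0.1373  0.0304  0.1264] F [ 0.9678  0.7102 -0.6838] w 0.02137707846769737
tip [-0.0373  0.0304  0.1031]
call
[-0.94, 0.37, -0.25] [-1.1, -2.79, -0.0]
[-1.86, 0.73, -0.55] [-2.2, -5.58, -0.0]
[-2.76, 1.09, -0.9] [-3.3, -8.37, -0.0]
[-3.65, 1.44, -1.31] [-4.4, -11.16, -0.0]
[-4.52, 1.78, -1.76] [-5.5, -13.95, -0.0]
call
[-0.84, 0.33, -0.5] [-1.1, -2.79, -0.0]
[-1.66, 0.66, -1.05] [-2.2, -5.58, -0.0]
[-2.45, 0.97, -1.64] [-3.3, -8.37, -0.0]
[-3.21, 1.27, -2.28] [-4.4, -11.16, -0.0]
[-3.94, 1.55, -2.96] [-5.5, -13.95, -0.0]
call
[-0.47, 0.18, -0.47] [-0.73, -1.86, -0.0]
[-0.92, 0.36, -0.97] [-1.47, -3.72, -0.0]
[-1.35, 0.53, -1.48] [-2.2, -5.58, -0.0]
```

Step 3 pose reached (tip -0.0373, 0.0304, 0.1031). Now lever.

>>> {"name": "play_rows", "arguments": {
  "series": [
    {"tx": -0.94, "ty": 0.37, "tz": -0.25, "wx": -1.1, "wy": -2.79, "wz": 0},
    {"tx": -1.86, "ty": 0.73, "tz": -0.55, "wx": -2.2, "wy": -5.58, "wz": 0},
    {"tx": -2.76, "ty": 1.09, "tz": -0.9, "wx": -3.3, "wy": -8.37, "wz": 0},
    {"tx": -3.65, "ty": 1.44, "tz": -1.31, "wx": -4.4, "wy": -11.16, "wz": 0},
    {"tx": -4.52, "ty": 1.78, "tz": -1.76, "wx": -5.5, "wy": -13.95, "wz": 0}
  ]
}}

```text
clock: 13.52
ee_pos: [0.4974, 0.0184, 0.2769]
eef_rot: [180.0, -5.1, -21.5]
ft_force: [3.7, -2.2, -4.4]
grip_width: 0.0213
```

>>> {"name": "play_rows", "arguments": {
  "series": [
    {"tx": -0.84, "ty": 0.33, "tz": -0.5, "wx": -1.1, "wy": -2.79, "wz": 0},
    {"tx": -1.66, "ty": 0.66, "tz": -1.05, "wx": -2.2, "wy": -5.58, "wz": 0},
    {"tx": -2.45, "ty": 0.97, "tz": -1.64, "wx": -3.3, "wy": -8.37, "wz": 0},
    {"tx": -3.21, "ty": 1.27, "tz": -2.28, "wx": -4.4, "wy": -11.16, "wz": 0},
    {"tx": -3.94, "ty": 1.55, "tz": -2.96, "wx": -5.5, "wy": -13.95, "wz": 0}
  ]
}}

```text
clock: 13.93
ee_pos: [0.4604, 0.0327, 0.2497]
eef_rot: [179.8, -19.0, -21.5]
ft_force: [-0.4, -0.3, -1.3]
grip_width: 0.0215
```

```bash
python3 - <<'E'
from u import *
o,Rt,g=st();print(o["joint_pos"],o["torque"])
cv2.imwrite("pics/w8.png",capture("wrist")[...,::-1]);cv2.imwrite("pics/t8.png",capture("top")[...,::-1])
E
```

```text
13.9333 tcp [0.4604 0.0327 0.2497] [179.7581 -18.9922 -21.5191] grasp [0.5119 0.0117 0.088 ] unit [-0.1406  0.0295  0.088 ] F [-0.4195 -0.3388 -1.2552] w 0.021505577548251418
[ -3.0438  28.6702 123.8615 -33.2405  11.2707 140.2714] [0.1641 0.3114 0.0108]
```

View pics/w8.png

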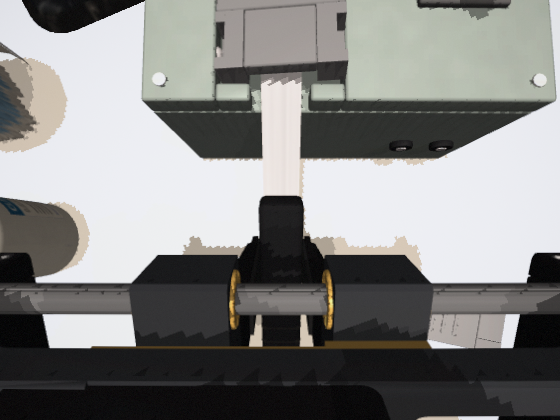

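The picture shows the cover's front face exposed (rows 66–83), so the cover is raised, and the force has dropped off. I'll check the height by projection. The 12 views are used up, so from here I work with numbers only.

```bash
python3 - <<'E'
from u import *
c=get_calibration("wrist");im=cv2.imread("pics/w8.png")
for z in(.115,.118,.122,.125,.128,.131):print(z,proj(c,[U((-.055,.03+d,z)) for d in(.027,-.027)]).round(1).tolist())
print("deck corner check",proj(c,[U((-.065,.09,.115))]))
g=im.mean(2).astype(int)
for col in(235,330):print(col,g[50:100:2,col])
for r in(56,62,66):
    x=g[r,205:360];e=np.abs(np.diff(x));print(r,[(i+205,int(e[i])) for i in np.where(e>18)[0]])
E
```

```text
0.115 [[215.8, 80.1], [340.3, 80.2]]
0.118 [[214.4, 76.8], [341.6, 76.9]]
0.122 [[212.6, 72.3], [343.4, 72.4]]
0.125 [[211.1, 68.7], [344.9, 68.9]]
0.128 [[209.6, 65.0], [346.3, 65.1]]
0.131 [[208.0, 61.1], [347.9, 61.2]]
deck corner check [[138.8078 102.6177]]
235 [156 157 156 156 156 157 157 158 158  47  46  47  48  47  48  47  48 156
 183 186 188 194 197 201 173]
330 [156 157 157 158 158 159  55  43  49  48  48  49  50  50  49  82  91 154
 183 185 188 191 193 195 167]
56 [(np.int64(213), 22), (np.int64(214), 42), (np.int64(216), 76), (np.int64(217), 22), (np.int64(220), 22), (np.int64(242), 35), (np.int64(243), 20), (np.int64(244), 27), (np.int64(317), 25), (np.int64(347), 22)]
62 [(np.int64(212), 19), (np.int64(241), 34), (np.int64(243), 24), (np.int64(315), 21), (np.int64(347), 135)]
66 [(np.int64(211), 20), (np.int64(212), 22), (np.int64(241), 45), (np.int64(242), 37), (np.int64(243), 31), (np.int64(244), 19), (np.int64(246), 21), (np.int64(346), 81), (np.int64(347), 57)]
```

The front edge is at z ≈ 0.128, so it has snapped up. I'll reverse the lever path, then withdraw.

>>> {"name": "play_rows", "arguments": {
  "series": [
    {"tx": 0.73, "ty": -0.28, "tz": 0.68, "wx": 1.1, "wy": 2.79, "wz": 0},
    {"tx": 1.49, "ty": -0.58, "tz": 1.32, "wx": 2.2, "wy": 5.58, "wz": 0},
    {"tx": 2.28, "ty": -0.89, "tz": 1.91, "wx": 3.3, "wy": 8.37, "wz": 0},
    {"tx": 3.1, "ty": -1.22, "tz": 2.46, "wx": 4.4, "wy": 11.16, "wz": 0},
    {"tx": 3.94, "ty": -1.55, "tz": 2.96, "wx": 5.5, "wy": 13.95, "wz": 0}
  ]
}}

```text
clock: 14.45
ee_pos: [0.5016, 0.0169, 0.2807]
eef_rot: [180.0, -3.7, -21.4]
ft_force: [0.3, -0.5, -0.9]
grip_width: 0.0215
```

>>> {"name": "play_rows", "arguments": {
  "series": [
    {"tx": 0.87, "ty": -0.34, "tz": 0.45, "wx": 1.1, "wy": 2.79, "wz": 0},
    {"tx": 1.76, "ty": -0.69, "tz": 0.86, "wx": 2.2, "wy": 5.58, "wz": 0},
    {"tx": 2.66, "ty": -1.05, "tz": 1.21, "wx": 3.3, "wy": 8.37, "wz": 0},
    {"tx": 3.58, "ty": -1.41, "tz": 1.51, "wx": 4.4, "wy": 11.16, "wz": 0},
    {"tx": 4.52, "ty": -1.78, "tz": 1.76, "wx": 5.5, "wy": 13.95, "wz": 0}
  ]
}}

```text
clock: 14.87
ee_pos: [0.5469, -0.0008, 0.2982]
eef_rot: [-179.9, 11.3, -21.3]
ft_force: [0.2, 0.1, -1.8]
grip_width: 0.0214
```

>>> {"name": "play_rows", "arguments": {
  "series": [
    {"tx": 0, "ty": 0, "tz": 0, "wx": 0, "wy": 0, "wz": 0},
    {"tx": -1, "ty": 0.4, "tz": 0, "wx": 0, "wy": 0, "wz": 0},
    {"tx": -2, "ty": 0.8, "tz": 0, "wx": 0, "wy": 0, "wz": 0},
    {"tx": -3, "ty": 1.2, "tz": 0, "wx": 0, "wy": 0, "wz": 0},
    {"tx": -4, "ty": 1.6, "tz": 0, "wx": 0, "wy": 0, "wz": 0}
  ]
}}

```text
clock: 15.28
ee_pos: [0.5042, 0.0158, 0.2974]
eef_rot: [179.7, 11.1, -21.5]
ft_force: [-0.2, -0.7, -1.3]
grip_width: 0.0218
```

>>> {"name": "play_rows", "arguments": {
  "series": [
    {"tx": -0.5, "ty": 0.2, "tz": 1, "wx": 0, "wy": 0, "wz": 0},
    {"tx": -1, "ty": 0.4, "tz": 3, "wx": 0, "wy": 0, "wz": 0},
    {"tx": -1, "ty": 0.4, "tz": 5.5, "wx": 0, "wy": 0, "wz": 0},
    {"tx": -1, "ty": 0.4, "tz": 5.5, "wx": 0, "wy": 0, "wz": 0},
    {"tx": -1, "ty": 0.4, "tz": 5.5, "wx": 0, "wy": 0, "wz": 0}
  ]
}}

```text
clock: 15.7
ee_pos: [0.4955, 0.0193, 0.3539]
eef_rot: [179.7, 10.9, -21.5]
ft_force: [-0.9, -1.1, -1.6]
grip_width: 0.0215
```

```bash
python3 - <<'E'
from u import *
o,Rt,g=st();print("joint",o["joint_pos"]);c=get_calibration("wrist");im=capture("wrist")[...,::-1];cv2.imwrite("pics/w9.png",im)
for z in(.115,.121,.125,.128,.131):print(z,proj(c,[U((-.055,.03+d,z)) for d in(.027,-.027)]).round(1).tolist())
q=im.mean(2).astype(int)
p=proj(c,U((-.055,.03+.015,.128)))[0].astype(int);p2=proj(c,U((-.055,.03-.02,.128)))[0].astype(int)
for k in(p,p2):print(k,q[max(0,k[1]-20):k[1]+40:2,k[0]])
E
```

```text
15.7 tcp [0.4955 0.0193 0.3539] [179.7412  10.862  -21.4938] grasp [0.4653 0.0304 0.1859] unit [-0.1909  0.0299  0.1859] F [-0.8714 -1.0646 -1.5996] w 0.02147693759581895
joint [ -5.8465  22.6557 108.7278   3.102   59.1908 103.7872]
0.115 [[227.3, -29.2], [332.2, -28.9]]
0.121 [[225.6, -31.7], [333.9, -31.5]]
0.125 [[224.4, -33.5], [335.1, -33.3]]
0.128 [[223.5, -34.9], [336.1, -34.7]]
0.131 [[222.5, -36.4], [337.0, -36.1]]
[248 -34] [46 45 45]
[321 -34] [42 42 43]
```

>>> {"name": "play_rows", "arguments": {
  "series": [
    {"tx": -0.5, "ty": 2.5, "tz": 0, "wx": 0, "wy": 0, "wz": 1},
    {"tx": -1, "ty": 5, "tz": 0, "wx": 0, "wy": 0, "wz": 2},
    {"tx": -1.5, "ty": 7.5, "tz": 0, "wx": 0, "wy": 0, "wz": 3},
    {"tx": -2, "ty": 10, "tz": 0, "wx": 0, "wy": 0, "wz": 4},
    {"tx": -2, "ty": 12.5, "tz": 0, "wx": 0, "wy": 0, "wz": 5}
  ]
}}

```text
clock: 16.17
ee_pos: [0.4749, 0.1451, 0.3514]
eef_rot: [179.6, 11.2, -16.5]
ft_force: [0.7, 0.4, -0.7]
grip_width: 0.0214
```

>>> {"name": "play_rows", "arguments": {
  "series": [
    {"tx": 0.8, "ty": 2.5, "tz": 0, "wx": 0, "wy": 0, "wz": 1},
    {"tx": 1.6, "ty": 5, "tz": 0, "wx": 0, "wy": 0, "wz": 2},
    {"tx": 2.4, "ty": 7.5, "tz": 0, "wx": 0, "wy": 0, "wz": 3},
    {"tx": 3.2, "ty": 10, "tz": 0, "wx": 0, "wy": 0, "wz": 4.5},
    {"tx": 4, "ty": 12.5, "tz": 0, "wx": 0, "wy": 0, "wz": 6}
  ]
}}

```text
clock: 16.58
ee_pos: [0.516, 0.2703, 0.3511]
eef_rot: [179.6, 11.1, -10.5]
ft_force: [0.4, -0.6, -1.2]
grip_width: 0.0213
```

>>> {"name": "play_rows", "arguments": {
  "series": [
    {"tx": 1, "ty": 2, "tz": 0, "wx": 0, "wy": 0, "wz": 0},
    {"tx": 2, "ty": 4, "tz": -2, "wx": 0, "wy": 0, "wz": 0},
    {"tx": 3.1, "ty": 4.1, "tz": -5, "wx": 0, "wy": -0.8, "wz": 0},
    {"tx": 3.1, "ty": 4.1, "tz": -8, "wx": 0, "wy": -0.8, "wz": 0},
    {"tx": 3.1, "ty": 4.1, "tz": -11, "wx": 0, "wy": -0.8, "wz": 0}
  ]
}}

```text
clock: 17.0
ee_pos: [0.5467, 0.3102, 0.2398]
eef_rot: [179.8, 10.3, -10.5]
ft_force: [-0.3, 0.8, -2.2]
grip_width: 0.0217
```

>>> {"name": "play_rows", "arguments": {
  "series": [
    {"tx": 0, "ty": 0, "tz": 0, "wx": 0, "wy": 0, "wz": 0},
    {"tx": 0, "ty": 0, "tz": 0, "wx": 0, "wy": 0, "wz": 0},
    {"tx": 0, "ty": 0, "tz": 0, "wx": 0, "wy": 0, "wz": 0},
    {"tx": 0, "ty": 0, "tz": 0, "wx": 0, "wy": 0, "wz": 0},
    {"tx": 0, "ty": 0, "tz": 0, "wx": 0, "wy": 0, "wz": 0}
  ]
}}

```text
clock: 17.42
ee_pos: [0.5472, 0.31, 0.2441]
eef_rot: [179.9, 10.1, -10.5]
ft_force: [-0.5, 0.6, -0.4]
grip_width: 0.021
```

```bash
python3 - <<'E'
from u import *
o,Rt,g=st();print((np.array([.5174,.3156,.0238])-g)*100)
s=capture("scene")[...,::-1];t=capture("top")[...,::-1];cv2.imwrite("pics/s10.png",s);cv2.imwrite("pics/t10.png",t)
sc,tc=get_calibration("scene"),get_calibration("top")
a=cv2.imread("pics/s0.png") if 0 else cv2.imread("pics/scene0.png");b=cv2.imread("pics/top0.png")
for n,im,ref,c in(("scene",s,a,sc),("top",t,b,tc)):
    for z in(.115,.128): print(n,z,proj(c,[U((-.055,.03+d,z)) for d in(.027,-.027)]).round(1).tolist())
    p=proj(c,[U((-.055+dx,.03+dy,.115)) for dx in(-.005,.1) for dy in(.03,-.03)]);x0_,y0_=p.min(0).astype(int)-6;x1_,y1_=p.max(0).astype(int)+6
    D=(cv2.absdiff(im,ref).max(2)[y0_:y1_,x0_:x1_]>35);yy,xx=np.where(D);print(n,"changed px",D.sum(),"bbox",xx.min()+x0_ if len(xx) else None,xx.max()+x0_ if len(xx) else None,yy.min()+y0_ if len(xx) else None,yy.max()+y0_ if len(xx) else None)
E
```

```text
17.4167 tcp [0.5472 0.31   0.2441] [179.9021  10.1368 -10.5032] grasp [0.5175 0.3152 0.0757] unit [-0.2467  0.314   0.0757] F [-0.495   0.6078 -0.4193] w 0.021017062751826434
[-0.0143  0.0364 -5.1938]
scene 0.115 [[240.1, 223.9], [257.4, 217.5]]
scene 0.128 [[239.9, 220.2], [257.3, 213.8]]
scene changed px 857 bbox 217 264 192 225
top 0.115 [[248.4, 198.0], [266.1, 205.4]]
top 0.128 [[248.2, 197.1], [266.1, 204.5]]
top changed px 7 bbox 254 265 200 204
```

>>> {"name": "play_rows", "arguments": {
  "series": [
    {"tx": 0, "ty": 0, "tz": -1.5, "wx": 0, "wy": 0, "wz": 0},
    {"tx": 0, "ty": 0, "tz": -3, "wx": 0, "wy": 0, "wz": 0},
    {"tx": 0, "ty": 0, "tz": -4.2, "wx": 0, "wy": 0, "wz": 0},
    {"tx": 0, "ty": 0, "tz": -4.9, "wx": 0, "wy": 0, "wz": 0},
    {"tx": 0, "ty": 0, "tz": -4.9, "wx": 0, "wy": 0, "wz": 0}
  ]
}}

```text
clock: 17.93
ee_pos: [0.5469, 0.31, 0.1924]
eef_rot: [179.8, 10.3, -10.5]
ft_force: [-1.0, 0.6, -0.5]
grip_width: 0.0214
```

>>> {"name": "play_rows", "arguments": {
  "series": [
    {"tx": 0, "ty": 0, "tz": 0, "wx": 0, "wy": 0, "wz": 0},
    {"tx": 0, "ty": 0, "tz": -0.1, "wx": 0, "wy": 0, "wz": 0},
    {"tx": 0, "ty": 0, "tz": -0.2, "wx": 0, "wy": 0, "wz": 0},
    {"tx": 0, "ty": 0, "tz": -0.2, "wx": 0, "wy": 0, "wz": 0},
    {"tx": 0, "ty": 0, "tz": -0.2, "wx": 0, "wy": 0, "wz": 0}
  ]
}}

```text
clock: 18.35
ee_pos: [0.5471, 0.31, 0.1918]
eef_rot: [179.8, 10.2, -10.5]
ft_force: [-0.1, 0.1, 2.3]
grip_width: 0.0212
```

```bash
python3 - <<'E'
from u import *
st()
E
```

```text
18.35 tcp [0.5471 0.31   0.1918] [179.8416  10.2248 -10.5094] grasp [0.5171 0.3151 0.0235] unit [-0.247   0.3138  0.0235] F [-0.1111  0.1475  2.2598] w 0.021180881391094072
```

>>> {"name": "play_rows", "arguments": {
  "series": [
    {"tx": 0, "ty": 0, "tz": 0, "wx": 0, "wy": 0, "wz": 0},
    {"tx": 0, "ty": 0, "tz": 0, "wx": 0, "wy": 0, "wz": 0},
    {"tx": 0, "ty": 0, "tz": 0, "wx": 0, "wy": 0, "wz": 0},
    {"tx": 0, "ty": 0, "tz": 0, "wx": 0, "wy": 0, "wz": 0},
    {"tx": 0, "ty": 0, "tz": 0, "wx": 0, "wy": 0, "wz": 0}
  ],
  "jaw": 80
}}

```text
clock: 18.77
ee_pos: [0.547, 0.31, 0.1912]
eef_rot: [179.8, 10.3, -10.5]
ft_force: [-0.0, 0.1, -0.4]
grip_width: 0.0491
```

>>> {"name": "play_rows", "arguments": {
  "series": [
    {"tx": 0.4, "ty": 0, "tz": 2, "wx": 0, "wy": 0, "wz": 0},
    {"tx": 0.9, "ty": -0.1, "tz": 5, "wx": 0, "wy": 0, "wz": 0},
    {"tx": 1.5, "ty": -0.2, "tz": 9, "wx": 0, "wy": 0, "wz": 0},
    {"tx": 1.5, "ty": -0.2, "tz": 13, "wx": -1, "wy": -5, "wz": 0},
    {"tx": 1, "ty": -1.2, "tz": 17, "wx": -1.8, "wy": -10, "wz": 0}
  ]
}}

```text
clock: 19.18
ee_pos: [0.5576, 0.2985, 0.3628]
eef_rot: [179.9, -0.1, -10.5]
ft_force: [0.2, 0.5, -0.8]
grip_width: 0.0755
```

>>> {"name": "play_rows", "arguments": {
  "series": [
    {"tx": 0, "ty": -3, "tz": 2, "wx": 0, "wy": 0, "wz": -1},
    {"tx": 0, "ty": -6.5, "tz": 4, "wx": 0, "wy": 0, "wz": -2},
    {"tx": 0, "ty": -10, "tz": 5, "wx": 0, "wy": 0, "wz": -3},
    {"tx": 0, "ty": -14, "tz": 6, "wx": 0, "wy": 0, "wz": -4},
    {"tx": 0, "ty": -18, "tz": 6, "wx": 0, "wy": 0, "wz": -5}
  ]
}}

```text
clock: 19.6
ee_pos: [0.5566, 0.1166, 0.4234]
eef_rot: [179.9, -0.1, -15.5]
ft_force: [0.8, -0.2, 0.3]
grip_width: 0.076
```

>>> {"name": "play_rows", "arguments": {
  "series": [
    {"tx": -0.5, "ty": -4, "tz": 0, "wx": 0, "wy": 0, "wz": -1},
    {"tx": -1, "ty": -8, "tz": 0, "wx": 0, "wy": 0, "wz": -2},
    {"tx": -1.5, "ty": -12, "tz": 0, "wx": 0, "wy": 0, "wz": -4},
    {"tx": -1.5, "ty": -16, "tz": 0, "wx": 0, "wy": 0, "wz": -6},
    {"tx": -1.5, "ty": -17, "tz": 0, "wx": 0, "wy": 0, "wz": -6}
  ]
}}

```text
clock: 20.02
ee_pos: [0.5416, -0.0563, 0.4214]
eef_rot: [179.8, 0.1, -21.8]
ft_force: [0.1, -0.4, -0.1]
grip_width: 0.0762
```

```bash
python3 - <<'E'
from u import *
o,Rt,g=st();c=get_calibration("wrist");im=capture("wrist")[...,::-1].copy();cv2.imwrite("pics/w11.png",im);np.save("w11.npy",c,allow_pickle=True)
q=im.mean(2).astype(int)
print("deck corners",proj(c,[U((sx*.065,sy*.09,.115)) for sx in(1,-1) for sy in(1,-1)]).round(1).tolist())
print("ball off",proj(c,U((-.0274,-.05,.196))))
for z in(.115,.121,.125,.128):print(z,proj(c,[U((-.055,.03+d,z)) for d in(.027,0,-.027)]).round(1).tolist())
for dy in(.018,-.018):
    k=proj(c,U((-.055,.03+dy,.120)))[0].round().astype(int);print(k,q[k[1]-20:k[1]+22,k[0]].tolist())
    k=proj(c,U((.055,.03+dy,.115)))[0].round().astype(int);print("rear",k,q[k[1]-10:k[1]+10,k[0]].tolist())
for dx in(-.04,-.02,.0):
    k=proj(c,U((dx,.03,.12)))[0].round().astype(int);print("row",k,q[k[1],k[0]-50:k[0]+50].tolist())
# bar lying check from top
t=capture("top")[...,::-1];cv2.imwrite("pics/t11.png",t);tc=get_calibration("top");print("top diff at bar",(cv2.absdiff(t,cv2.imread("pics/top0.png")).max(2)[195:260,130:170]>40).sum())
E
```

```text
20.0167 tcp [ 0.5416 -0.0563  0.4214] [179.8287   0.0667 -21.8056] grasp [ 0.5412 -0.0567  0.2504] unit [-0.0883 -0.0233  0.2504] F [ 0.1274 -0.3844 -0.0971] w 0.07616895651068321
deck corners [[132.7, 14.1], [365.2, 12.6], [149.8, 180.0], [356.7, 178.9]]
ball off [[323.6496 140.0315]]
0.115 [[186.8, 168.3], [218.1, 168.1], [249.4, 168.0]]
0.121 [[184.9, 169.3], [216.8, 169.1], [248.8, 168.9]]
0.125 [[183.5, 170.0], [215.9, 169.8], [248.3, 169.6]]
0.128 [[182.5, 170.5], [215.3, 170.3], [248.0, 170.1]]
[196 169] [149, 148, 149, 149, 149, 149, 148, 150, 150, 149, 149, 142, 103, 76, 76, 77, 84, 102, 77, 76, 66, 72, 141, 173, 176, 173, 172, 168, 163, 153, 156, 230, 230, 231, 231, 230, 230, 230, 231, 231, 231, 230]
rear [188  28] [179, 180, 181, 181, 166, 125, 73, 40, 46, 114, 149, 151, 151, 151, 151, 152, 151, 152, 151, 151]
[238 169] [161, 159, 149, 79, 78, 80, 78, 79, 79, 80, 81, 79, 78, 80, 80, 80, 79, 79, 79, 77, 67, 57, 87, 92, 89, 90, 88, 87, 86, 84, 120, 186, 186, 186, 186, 187, 186, 186, 186, 186, 186, 187]
rear [234  27] [187, 189, 193, 195, 192, 165, 111, 64, 126, 156, 157, 157
[... 881 characters left out ...]
6, 159, 158, 157, 159, 159, 159, 160, 172, 178, 178, 179, 178, 178, 179, 181, 144, 79, 46, 43, 138, 189, 201, 202, 203, 201, 201, 202, 202, 201, 202, 202, 201, 202, 203]
row [213 101] [167, 167, 167, 167, 168, 168, 168, 169, 169, 169, 168, 169, 168, 168, 169, 169, 149, 106, 119, 143, 142, 142, 141, 141, 141, 141, 142, 142, 142, 142, 143, 143, 144, 144, 143, 142, 143, 145, 143, 143, 145, 144, 145, 145, 145, 145, 145, 146, 146, 147, 147, 147, 147, 148, 148, 149, 148, 148, 150, 149, 150, 151, 151, 152, 151, 153, 152, 165, 172, 170, 172, 171, 172, 172, 173, 171, 172, 174, 175, 174, 174, 175, 158, 94, 47, 44, 90, 165, 194, 201, 200, 202, 200, 200, 200, 200, 201, 200, 200, 199]
top diff at bar 141
```

The cover height is ambiguous from straight above; the finger closing width will settle it. One constraint: with a vertical tool the gripper body would hit the toggle ball (ball top 0.203, body 0.196). I'll therefore lean the tool 20° towards the robot, which clears the ball by more than 5 mm.

>>> {"name": "play_rows", "arguments": {
  "series": [
    {"tx": -0.6, "ty": 1.4, "tz": 0, "wx": -1.5, "wy": -3.7, "wz": 0.1},
    {"tx": -1.2, "ty": 2.8, "tz": -1, "wx": -2.9, "wy": -7.4, "wz": 0.2},
    {"tx": -1.8, "ty": 4.2, "tz": -2.4, "wx": -4.4, "wy": -11.2, "wz": 0.3},
    {"tx": -2.4, "ty": 5.6, "tz": -3.6, "wx": -5.9, "wy": -14.9, "wz": 0.3},
    {"tx": -2.85, "ty": 6.8, "tz": -4.8, "wx": -7.34, "wy": -18.6, "wz": 0.3}
  ],
  "jaw": 80
}}

```text
clock: 20.53
ee_pos: [0.5128, 0.0182, 0.3729]
eef_rot: [179.9, -20.1, -21.1]
ft_force: [-0.3, -0.5, 0.6]
grip_width: 0.0761
```

>>> {"name": "play_rows", "arguments": {
  "series": [
    {"tx": 0, "ty": 0, "tz": 0, "wx": 0, "wy": 0, "wz": 0},
    {"tx": 0, "ty": 0, "tz": 0, "wx": 0, "wy": 0, "wz": 0},
    {"tx": 0, "ty": 0, "tz": 0, "wx": 0, "wy": 0, "wz": 0},
    {"tx": 0, "ty": 0, "tz": 0, "wx": 0, "wy": 0, "wz": 0},
    {"tx": 0, "ty": 0, "tz": 0, "wx": 0, "wy": 0, "wz": 0}
  ]
}}

```text
clock: 20.95
ee_pos: [0.5138, 0.0156, 0.3738]
eef_rot: [179.8, -19.9, -21.2]
ft_force: [-0.4, -0.0, -0.0]
grip_width: 0.0757
```

```bash
python3 - <<'E'
from u import *
o,Rt,g=st();print("to grasp",(U((-.112,.03,.2985))-o["ee_pos"])*100, "tool y in unit",Ru.T@Rt[:,1],"up in unit",-Ru.T@Rt[:,2],o["joint_pos"])
c=get_calibration("wrist");im=capture("wrist")[...,::-1].copy();cv2.imwrite("pics/w12.png",im);q=im.mean(2).astype(int)
for z in(.115,.121,.125,.128,.131):print(z,proj(c,[U((-.055,.03+d,z)) for d in(.027,0,-.027)]).round(1).tolist())
print("deck front",proj(c,U((-.065,.03+.02,.115))))
for dy in(.022,-.022):
    k=proj(c,U((-.055,.03+dy,.122)))[0].round().astype(int);print(k,q[k[1]-24:k[1]+30,k[0]].tolist())
E
```

```text
20.95 tcp [0.5138 0.0156 0.3738] [179.8196 -19.8989 -21.2302] grasp [ 0.5679 -0.006   0.213 ] unit [-0.082   0.0337  0.213 ] F [-0.4346 -0.0423 -0.0457] w 0.07574119453465335
to grasp [ 2.4809 -1.4032 -7.5319] tool y in unit [ 0.004 -1.     0.003] up in unit [-0.3404  0.0014  0.9403] [ -4.7074  19.743  110.4771 -11.1195  31.1693 115.1367]
0.115 [[250.9, 226.2], [285.0, 226.3], [319.0, 226.4]]
0.121 [[250.3, 225.8], [285.1, 226.0], [319.9, 226.1]]
0.125 [[249.8, 225.6], [285.2, 225.8], [320.5, 225.9]]
0.128 [[249.4, 225.4], [285.2, 225.6], [321.0, 225.7]]
0.131 [[249.1, 225.3], [285.3, 225.4], [321.5, 225.5]]
deck front [[259.6368 238.8388]]
[257 226] [180, 181, 180, 180, 181, 182, 181, 181, 183, 183, 182, 183, 183, 183, 183, 184, 184, 185, 184, 185, 186, 181, 153, 78, 58, 92, 114, 152, 184, 187, 189, 189, 191, 190, 185, 154, 108, 117, 160, 159, 160, 159, 159, 159, 159, 158, 159, 158, 159, 159, 159, 160, 160, 159]
[314 226] [187, 188, 189, 190, 190, 190, 191, 190, 191, 191, 192, 192, 193, 192, 193, 193, 193, 195, 194, 195, 191, 168, 129, 47, 90, 167, 168, 134, 170, 181, 183, 183, 183, 183, 179, 165, 126, 148, 238, 238, 238, 238, 227, 198, 199, 199, 199, 198, 212, 238, 238, 227, 198, 197]
```

>>> {"name": "play_rows", "arguments": {
  "series": [
    {"tx": 0.3, "ty": -0.5, "tz": -1, "wx": 0, "wy": 0, "wz": 0},
    {"tx": 1, "ty": -0.9, "tz": -3, "wx": 0, "wy": 0, "wz": 0},
    {"tx": 1.7, "ty": -1.1, "tz": -5, "wx": 0, "wy": 0, "wz": 0},
    {"tx": 2.2, "ty": -1.3, "tz": -6.5, "wx": 0, "wy": 0, "wz": 0},
    {"tx": 2.2, "ty": -1.3, "tz": -6.5, "wx": 0, "wy": 0, "wz": 0}
  ]
}}

```text
clock: 21.42
ee_pos: [0.5359, 0.0021, 0.3052]
eef_rot: [179.7, -19.6, -21.2]
ft_force: [-0.3, 0.0, -0.7]
grip_width: 0.0757
```

>>> {"name": "play_rows", "arguments": {
  "series": [
    {"tx": 0.1, "ty": -0.05, "tz": -0.3, "wx": 0, "wy": 0, "wz": 0},
    {"tx": 0.2, "ty": -0.1, "tz": -0.7, "wx": 0, "wy": 0, "wz": 0},
    {"tx": 0.3, "ty": -0.12, "tz": -1, "wx": 0, "wy": 0, "wz": 0},
    {"tx": 0.3, "ty": -0.12, "tz": -1, "wx": 0, "wy": 0, "wz": 0},
    {"tx": 0.3, "ty": -0.12, "tz": -1, "wx": 0, "wy": 0, "wz": 0}
  ]
}}

```text
clock: 21.83
ee_pos: [0.5385, 0.0018, 0.2987]
eef_rot: [179.8, -19.9, -21.2]
ft_force: [-0.2, 0.4, -0.6]
grip_width: 0.0758
```

```bash
python3 - <<'E'
from u import *
o,Rt,g=st();print("to grasp",(U((-.112,.03,.2985))-o["ee_pos"])*100,"tip unit",Ru.T@(g+.019*Rt[:,2]-tu))
E
```

```text
21.8333 tcp [0.5385 0.0018 0.2987] [179.8139 -19.9283 -21.1921] grasp [ 0.5926 -0.0198  0.1379] unit [-0.054   0.0299  0.1379] F [-0.1738  0.4362 -0.644 ] w 0.07578139178969949
to grasp [ 0.0193 -0.0222 -0.0156] tip unit [-0.0475  0.0299  0.12  ]
```

No contact, so I'm on target. Close.

>>> {"name": "play_rows", "arguments": {
  "series": [
    {"tx": 0, "ty": 0, "tz": 0, "wx": 0, "wy": 0, "wz": 0},
    {"tx": 0, "ty": 0, "tz": 0, "wx": 0, "wy": 0, "wz": 0},
    {"tx": 0, "ty": 0, "tz": 0, "wx": 0, "wy": 0, "wz": 0},
    {"tx": 0, "ty": 0, "tz": 0, "wx": 0, "wy": 0, "wz": 0},
    {"tx": 0, "ty": 0, "tz": 0, "wx": 0, "wy": 0, "wz": 0}
  ],
  "jaw": 45,
  "grip_force": 40
}}

```text
clock: 22.25
ee_pos: [0.5385, 0.0017, 0.2984]
eef_rot: [179.8, -19.9, -21.2]
ft_force: [-0.9, -3.1, 1.2]
grip_width: 0.0527
```

>>> {"name": "play_rows", "arguments": {
  "series": [
    {"tx": 0, "ty": 0, "tz": 0, "wx": 0, "wy": 0, "wz": 0},
    {"tx": 0, "ty": 0, "tz": 0, "wx": 0, "wy": 0, "wz": 0},
    {"tx": 0, "ty": 0, "tz": 0, "wx": 0, "wy": 0, "wz": 0},
    {"tx": 0, "ty": 0, "tz": 0, "wx": 0, "wy": 0, "wz": 0},
    {"tx": 0, "ty": 0, "tz": 0, "wx": 0, "wy": 0, "wz": 0}
  ]
}}

```text
clock: 22.67
ee_pos: [0.5385, 0.0017, 0.2982]
eef_rot: [179.8, -19.9, -21.2]
ft_force: [-1.9, -2.9, 0.9]
grip_width: 0.0523
```

It stopped at 52 mm instead of the commanded 43 mm, so it is holding the raised cover. Lift straight up.

>>> {"name": "play_rows", "arguments": {
  "series": [
    {"tx": 0, "ty": 0, "tz": 0.3, "wx": 0, "wy": 0, "wz": 0},
    {"tx": 0, "ty": 0, "tz": 0.8, "wx": 0, "wy": 0, "wz": 0},
    {"tx": 0, "ty": 0, "tz": 1.4, "wx": 0, "wy": 0, "wz": 0},
    {"tx": 0, "ty": 0, "tz": 2, "wx": 0, "wy": 0, "wz": 0},
    {"tx": 0, "ty": 0, "tz": 2.6, "wx": 0, "wy": 0, "wz": 0}
  ]
}}

```text
clock: 23.08
ee_pos: [0.5385, 0.0019, 0.3251]
eef_rot: [179.8, -19.9, -21.2]
ft_force: [0.3, 0.1, -0.4]
grip_width: 0.0523
```

>>> {"name": "play_rows", "arguments": {
  "series": [
    {"tx": 0, "ty": 0, "tz": 1, "wx": 0, "wy": 0, "wz": 0},
    {"tx": 0, "ty": 0, "tz": 3, "wx": 0, "wy": 0, "wz": 0},
    {"tx": 0, "ty": 0, "tz": 6, "wx": 0, "wy": 0, "wz": 0},
    {"tx": 0, "ty": 0, "tz": 9, "wx": 0, "wy": 0, "wz": 0},
    {"tx": 0, "ty": 0, "tz": 9, "wx": 0, "wy": 0, "wz": 0}
  ]
}}

```text
clock: 23.5
ee_pos: [0.5388, 0.0019, 0.4204]
eef_rot: [180.0, -20.4, -21.2]
ft_force: [-0.0, 0.9, 0.3]
grip_width: 0.0523
```

```bash
python3 - <<'E'
from u import *
o,Rt,g=st();c=get_calibration("wrist");im=capture("wrist")[...,::-1].copy();cv2.imwrite("pics/w13.png",im);np.save("w13.npy",c,allow_pickle=True)
hsv=cv2.cvtColor(im,cv2.COLOR_BGR2HSV)
print("joint",o["joint_pos"])
tip=g+.019*Rt[:,2]
# predict cover rear edge for several cover tilts (deg, + = rear down) relative to unit, pivot at tip
tip_u=Ru.T@(tip-tu)
for a in(0,7,15,25,35):
    R=cv2.Rodrigues(np.array([0,np.radians(a),0]))[0]
    # tip at cover coords (-.047,0,+.002) approx rel centre
    P=lambda x,y,z:proj(c,U(tip_u+R@(np.array([x,y,z])-[-.047,0,.002])))[0].round(0).tolist()
    print(a,"rear",P(.055,.027,.007),P(.055,-.027,.007),"front",P(-.055,.027,.007),P(-.055,-.027,.007))
q=im.mean(2).astype(int)
for col in(270,290):print(col,q[0:240:6,col].tolist())
for r in(40,80,120,160,200):print(r,q[r,200:380:5].tolist())
E
```

```text
23.5 tcp [0.5388 0.0019 0.4204] [179.967  -20.3988 -21.2219] grasp [ 0.5944 -0.0198  0.2601] unit [-0.0523  0.0306  0.2601] F [-0.048   0.8576  0.2924] w 0.05231308357802268
joint [ -6.0172  18.3115 104.1125  -8.5615  38.1548 111.0437]
0 rear [233.0, 76.0] [329.0, 76.0] front [229.0, 273.0] [331.0, 274.0]
7 rear [236.0, 86.0] [326.0, 87.0] front [229.0, 272.0] [331.0, 272.0]
15 rear [239.0, 100.0] [323.0, 100.0] front [229.0, 270.0] [331.0, 271.0]
25 rear [242.0, 117.0] [320.0, 118.0] front [229.0, 268.0] [332.0, 269.0]
35 rear [244.0, 136.0] [318.0, 136.0] front [229.0, 265.0] [332.0, 266.0]
270 [61, 51, 62, 63, 63, 63, 62, 63, 63, 62, 55, 81, 80, 33, 158, 159, 160, 161, 162, 162, 157, 165, 165, 164, 167, 168, 152, 160, 172, 174, 174, 177, 178, 180, 180, 180, 182, 86, 182, 184]
290 [61, 61, 61, 61, 63, 62, 63, 63, 63, 64, 84, 77, 31, 15, 159, 159, 160, 161, 162, 163, 133, 166, 166, 165, 168, 171, 170, 175, 176, 176, 170, 179, 180, 181, 184, 184, 187, 81, 168, 170]
40 [62, 62, 62, 63, 62, 62, 64, 63, 64, 53, 61, 62, 63, 62, 63, 62, 61, 64, 62, 61, 62, 61, 61, 53, 60, 63, 78, 82, 82, 82, 77, 41, 30, 31, 24, 20]
80 [63, 63, 56, 64, 55, 62, 63, 75, 76, 83, 80, 78, 48, 33, 34, 24, 21, 16, 8, 24, 49, 80, 186, 186, 140, 152, 238, 239, 238, 238, 239, 238, 239, 238, 238, 238]
120 [6, 11, 15, 25, 21, 16, 19, 126, 163, 164, 164, 161, 161, 158, 157, 157, 155, 153, 133, 126, 108, 107, 137, 168, 169, 169, 239, 239, 239, 240, 239, 239, 239, 240, 239, 239]
160 [17, 135, 239, 239, 177, 181, 181, 165, 169, 169, 159, 164, 164, 160, 161, 159, 158, 157, 159, 147, 124, 151, 144, 178, 178, 180, 197, 195, 197, 200, 198, 199, 198, 198, 199, 196]
200 [240, 240, 239, 239, 187, 188, 187, 174, 174, 174, 176, 176, 178, 179, 180, 180, 181, 181, 182, 184, 186, 184, 186, 187, 188, 189, 198, 211, 208, 152, 106, 103, 64, 65, 233, 32]
```

The cover is in the hand, about 4–6° rear-down (rear edge at row ~81). Carry it to the tray centre at about (0.544, -0.413), long axis about -3.5°.

>>> {"name": "play_rows", "arguments": {
  "series": [
    {"tx": -0.8, "ty": -2.5, "tz": 0, "wx": 0, "wy": 0, "wz": 1},
    {"tx": -1.7, "ty": -5.2, "tz": 0, "wx": 0, "wy": 0, "wz": 2},
    {"tx": -2.5, "ty": -8, "tz": 0, "wx": 0, "wy": 0, "wz": 3.5},
    {"tx": -3.4, "ty": -10.8, "tz": 0, "wx": 0, "wy": 0, "wz": 5},
    {"tx": -4.2, "ty": -13.5, "tz": 0, "wx": 0, "wy": 0, "wz": 6}
  ]
}}

```text
clock: 23.97
ee_pos: [0.4956, -0.1343, 0.4136]
eef_rot: [179.8, -19.8, -15.1]
ft_force: [0.0, 0.1, -0.0]
grip_width: 0.0521
```

>>> {"name": "play_rows", "arguments": {
  "series": [
    {"tx": -0.8, "ty": -2.7, "tz": 0, "wx": 0, "wy": 0, "wz": 1},
    {"tx": -1.7, "ty": -5.4, "tz": 0, "wx": 0, "wy": 0, "wz": 2},
    {"tx": -2.5, "ty": -8, "tz": 0, "wx": 0, "wy": 0, "wz": 3.5},
    {"tx": -3.4, "ty": -10.8, "tz": 0, "wx": 0, "wy": 0, "wz": 5},
    {"tx": -4.2, "ty": -13.5, "tz": 0, "wx": 0, "wy": 0, "wz": 6}
  ]
}}

```text
clock: 24.38
ee_pos: [0.4536, -0.2694, 0.4136]
eef_rot: [179.8, -19.8, -9.1]
ft_force: [1.3, -0.3, -1.5]
grip_width: 0.0523
```

>>> {"name": "play_rows", "arguments": {
  "series": [
    {"tx": -0.8, "ty": -2.7, "tz": 0, "wx": 0, "wy": 0, "wz": 1},
    {"tx": -1.7, "ty": -5.4, "tz": 0, "wx": 0, "wy": 0, "wz": 2},
    {"tx": -2.5, "ty": -8.5, "tz": 0, "wx": 0, "wy": 0, "wz": 3.5},
    {"tx": -3.4, "ty": -11.5, "tz": 0, "wx": 0, "wy": 0, "wz": 5},
    {"tx": -4.2, "ty": -14.2, "tz": 0, "wx": 0, "wy": 0, "wz": 5.7}
  ]
}}

```text
clock: 24.8
ee_pos: [0.4116, -0.4118, 0.4135]
eef_rot: [179.9, -19.8, -3.5]
ft_force: [0.1, -0.6, -0.2]
grip_width: 0.0524
```

>>> {"name": "play_rows", "arguments": {
  "series": [
    {"tx": 0, "ty": 0, "tz": -2, "wx": 0, "wy": 0, "wz": 0},
    {"tx": 0, "ty": 0, "tz": -5, "wx": 0, "wy": 0, "wz": 0},
    {"tx": 0, "ty": 0, "tz": -8, "wx": 0, "wy": 0, "wz": 0},
    {"tx": 0, "ty": 0, "tz": -10, "wx": 0, "wy": 0, "wz": 0},
    {"tx": 0, "ty": 0, "tz": -10, "wx": 0, "wy": 0, "wz": 0}
  ]
}}

```text
clock: 25.22
ee_pos: [0.4118, -0.4096, 0.3098]
eef_rot: [-179.8, -19.6, -3.6]
ft_force: [-0.4, 0.2, -2.4]
grip_width: 0.0522
```

```bash
python3 - <<'E'
from u import *
o,Rt,g=st();tip=g+.019*Rt[:,2];print("tip",tip,"tool x",Rt[:,0],o["joint_pos"])
c=get_calibration("wrist");im=capture("wrist")[...,::-1].copy();cv2.imwrite("pics/w14.png",im);np.save("w14.npy",c,allow_pickle=True)
t=capture("top")[...,::-1];cv2.imwrite("pics/t14.png",t)
q=im.mean(2).astype(int)
yaw=np.arctan2(Rt[1,0],Rt[0,0]);Rz=cv2.Rodrigues(np.array([0,0,yaw]))[0]
for a in(0,4,7,10):
    R=Rz@cv2.Rodrigues(np.array([0,np.radians(a),0]))[0]
    P=lambda x,y,z:proj(c,tip+R@(np.array([x,y,z])-[-.047,0,.002]))[0].round(1).tolist()
    print(a,"rear",P(.055,.027,.007),P(.055,-.027,.007))
for col in(255,270,290,305):print(col,q[60:120:2,col].tolist())
print("tray corners top px", [(371,175),(406,177),(402,281),(365,278)])
# refine tray: right & left outer wall edges from first top picture rows
ref=cv2.imread("pics/top0.png").mean(2).astype(int)
for r in(190,210,230,250,265):print(r,ref[r,355:415].tolist())
E
```

```text
25.2167 tcp [ 0.4118 -0.4096  0.3098] [-179.8369  -19.5922   -3.6234] grasp [ 0.4691 -0.4127  0.1487] unit [-0.0247 -0.3809  0.1487] F [-0.3683  0.2301 -2.3831] w 0.05222461240332413
tip [ 0.4755 -0.4131  0.1308] tool x [ 0.9402 -0.0595  0.3353] [-53.4578  29.9686 104.4021  26.2338  35.7221  20.0198]
0 rear [232.0, 74.8] [328.0, 74.7]
4 rear [233.8, 80.6] [326.4, 80.5]
7 rear [235.0, 85.1] [325.2, 85.1]
10 rear [236.2, 89.9] [324.1, 89.8]
255 [215, 214, 214, 213, 216, 218, 218, 218, 216, 216, 218, 216, 217, 142, 154, 154, 155, 154, 156, 156, 157, 156, 156, 157, 157, 158, 159, 158, 158, 159]
270 [213, 211, 213, 216, 215, 216, 215, 216, 215, 215, 214, 216, 217, 158, 155, 154, 155, 156, 156, 156, 158, 156, 158, 157, 157, 158, 158, 158, 159, 159]
290 [215, 214, 215, 213, 214, 214, 214, 214, 211, 212, 211, 211, 158, 154, 154, 154, 154, 156, 157, 157, 157, 156, 157, 157, 158, 158, 159, 159, 159, 158]
305 [212, 213, 213, 213, 212, 214, 214, 214, 213, 214, 213, 213, 156, 155, 154, 154, 156, 157, 157, 156, 157, 157, 158, 157, 158, 158, 157, 159, 107, 159]
tray corners top px [(371, 175), (406
[... 851 characters left out ...]
 195, 196, 196, 196, 195, 184, 156, 155, 194, 208, 210, 210, 210, 209, 202, 177, 139, 127]
250 [210, 210, 210, 210, 210, 210, 210, 211, 210, 204, 184, 179, 195, 199, 198, 199, 199, 199, 200, 199, 199, 199, 199, 198, 198, 197, 197, 197, 198, 198, 198, 198, 198, 197, 197, 196, 197, 198, 198, 197, 196, 196, 197, 195, 194, 194, 188, 169, 162, 195, 208, 210, 210, 210, 210, 210, 210, 210, 210, 210]
265 [210, 210, 210, 210, 210, 211, 210, 210, 204, 183, 162, 173, 186, 194, 196, 197, 197, 198, 199, 198, 198, 197, 195, 195, 194, 192, 189, 186, 185, 185, 184, 183, 182, 184, 183, 180, 180, 179, 179, 179, 179, 178, 177, 177, 177, 175, 164, 140, 159, 193, 207, 210, 210, 211, 210, 210, 210, 210, 210, 210]
```

>>> {"name": "play_rows", "arguments": {
  "series": [
    {"tx": -0.2, "ty": 0, "tz": -2, "wx": -0.1, "wy": -1.5, "wz": 0},
    {"tx": -0.5, "ty": 0, "tz": -4.5, "wx": -0.2, "wy": -3, "wz": 0},
    {"tx": -0.8, "ty": 0, "tz": -7, "wx": -0.3, "wy": -5, "wz": 0},
    {"tx": -1.1, "ty": 0, "tz": -9.3, "wx": -0.4, "wy": -7, "wz": 0},
    {"tx": -1.1, "ty": 0, "tz": -9.3, "wx": -0.4, "wy": -7, "wz": 0}
  ]
}}

```text
clock: 25.73
ee_pos: [0.401, -0.41, 0.2194]
eef_rot: [180.0, -27.0, -3.5]
ft_force: [-0.7, 0.7, -1.1]
grip_width: 0.0524
```

>>> {"name": "play_rows", "arguments": {
  "series": [
    {"tx": 0, "ty": 0, "tz": 0, "wx": 0, "wy": 0, "wz": 0},
    {"tx": 0, "ty": 0, "tz": 0, "wx": 0, "wy": 0, "wz": 0},
    {"tx": 0, "ty": 0, "tz": 0, "wx": 0, "wy": 0, "wz": 0},
    {"tx": 0, "ty": 0, "tz": 0, "wx": 0, "wy": 0, "wz": 0},
    {"tx": 0, "ty": 0, "tz": 0, "wx": 0, "wy": 0, "wz": 0}
  ]
}}

```text
clock: 26.15
ee_pos: [0.4018, -0.4103, 0.2225]
eef_rot: [179.8, -27.0, -3.5]
ft_force: [0.1, -1.0, -1.2]
grip_width: 0.0525
```

```bash
python3 - <<'E'
from u import *
o,Rt,g=st();tip=g+.019*Rt[:,2];print("tip",tip,"up",-Rt[:,2],o["joint_pos"])
tc=get_calibration("top")
L=plane(tc,[(368.9,190),(368,210),(366.7,230),(365.7,250),(365,265)],.013);R=plane(tc,[(405,190),(404.5,210),(403.5,230),(402.5,250),(402,265)],.013)
print(L[:,:2],R[:,:2]);l=np.polyfit(L[:,0],L[:,1],1);r=np.polyfit(R[:,0],R[:,1],1);print("yaw",np.degrees(np.arctan([l[0],r[0]])),"centre y at x=.53",(np.polyval(l,.53)+np.polyval(r,.53))/2,"width",np.polyval(l,.53)-np.polyval(r,.53))
E
```

```text
26.15 tcp [ 0.4018 -0.4103  0.2225] [179.7511 -26.957   -3.451 ] grasp [ 0.4791 -0.4157  0.07  ] unit [-0.0143 -0.38    0.07  ] F [ 0.1028 -1.02   -1.1614] w 0.05250526738872563
tip [ 0.4877 -0.4163  0.0531] up [-0.4522  0.0316  0.8913] [-55.0981  37.2863 109.732   55.0683  25.4883 -10.6033]
[[ 0.6579 -0.3625]
 [ 0.5945 -0.3588]
 [ 0.5321 -0.3538]
 [ 0.4708 -0.3498]
 [ 0.4254 -0.3469]] [[ 0.6606 -0.4753]
 [ 0.5972 -0.4719]
 [ 0.5348 -0.4669]
 [ 0.4733 -0.462 ]
 [ 0.4279 -0.459 ]]
yaw [-3.9224 -4.116 ] centre y at x=.53 -0.41015782826861846 width 0.1124540977499604
```

>>> {"name": "play_rows", "arguments": {
  "series": [
    {"tx": 0, "ty": 0.8, "tz": -0.5, "wx": 0, "wy": 0, "wz": 0},
    {"tx": 0, "ty": 0.8, "tz": -1.5, "wx": 0, "wy": 0, "wz": 0},
    {"tx": 0, "ty": 0.8, "tz": -2.5, "wx": 0, "wy": 0, "wz": 0},
    {"tx": 0, "ty": 0.8, "tz": -3.4, "wx": 0, "wy": 0, "wz": 0},
    {"tx": 0, "ty": 0.8, "tz": -3.4, "wx": 0, "wy": 0, "wz": 0}
  ]
}}

```text
clock: 26.57
ee_pos: [0.4015, -0.402, 0.1864]
eef_rot: [179.9, -26.8, -3.5]
ft_force: [-0.3, 0.4, -0.4]
grip_width: 0.0526
```

>>> {"name": "play_rows", "arguments": {
  "series": [
    {"tx": 0, "ty": 0, "tz": 0, "wx": 0, "wy": 0, "wz": 0},
    {"tx": 0, "ty": 0, "tz": -0.2, "wx": 0, "wy": 0, "wz": 0},
    {"tx": 0, "ty": 0, "tz": -0.4, "wx": 0, "wy": 0, "wz": 0},
    {"tx": 0, "ty": 0, "tz": -0.6, "wx": 0, "wy": 0, "wz": 0},
    {"tx": 0, "ty": 0, "tz": -0.6, "wx": 0, "wy": 0, "wz": 0}
  ]
}}

```text
clock: 26.98
ee_pos: [0.4015, -0.4024, 0.1819]
eef_rot: [179.8, -27.0, -3.5]
ft_force: [-0.2, -0.3, -1.0]
grip_width: 0.0523
```

```bash
python3 - <<'E'
from u import *
o,Rt,g=st();tip=g+.019*Rt[:,2];print("tip",tip,"tau",o["torque"])
E
```

```text
26.9833 tcp [ 0.4015 -0.4024  0.1819] [179.7787 -26.9646  -3.4875] grasp [ 0.4789 -0.4078  0.0295] unit [-0.0174 -0.3727  0.0295] F [-0.1698 -0.2628 -1.043 ] w 0.05228216423374449
tip [ 0.4874 -0.4084  0.0126] tau [0.0693 0.3396 0.0437]
```

>>> {"name": "play_rows", "arguments": {
  "series": [
    {"tx": 0, "ty": 0, "tz": -0.1, "wx": 0, "wy": 0, "wz": 0},
    {"tx": 0, "ty": 0, "tz": -0.2, "wx": 0, "wy": 0, "wz": 0},
    {"tx": 0, "ty": 0, "tz": -0.25, "wx": 0, "wy": 0, "wz": 0},
    {"tx": 0, "ty": 0, "tz": -0.25, "wx": 0, "wy": 0, "wz": 0},
    {"tx": 0, "ty": 0, "tz": -0.25, "wx": 0, "wy": 0, "wz": 0}
  ]
}}

```text
clock: 27.4
ee_pos: [0.4013, -0.4024, 0.1805]
eef_rot: [179.8, -27.0, -3.5]
ft_force: [-8.8, 2.9, 20.9]
grip_width: 0.0526
```

>>> {"name": "play_rows", "arguments": {
  "series": [
    {"tx": 0, "ty": 0, "tz": 0, "wx": 0, "wy": 0, "wz": 0},
    {"tx": 0, "ty": 0, "tz": 0, "wx": 0, "wy": 0, "wz": 0},
    {"tx": 0, "ty": 0, "tz": 0, "wx": 0, "wy": 0, "wz": 0},
    {"tx": 0, "ty": 0, "tz": 0, "wx": 0, "wy": 0, "wz": 0},
    {"tx": 0, "ty": 0, "tz": 0, "wx": 0, "wy": 0, "wz": 0}
  ],
  "jaw": 66
}}

```text
clock: 27.82
ee_pos: [0.4016, -0.4022, 0.1786]
eef_rot: [179.9, -26.9, -3.5]
ft_force: [-0.1, -0.7, -0.4]
grip_width: 0.0627
```

>>> {"name": "play_rows", "arguments": {
  "series": [
    {"tx": -0.3, "ty": 0, "tz": 0.6, "wx": 0, "wy": 0, "wz": 0},
    {"tx": -0.8, "ty": 0, "tz": 1.8, "wx": 0, "wy": 0, "wz": 0},
    {"tx": -1.5, "ty": 0, "tz": 4, "wx": 0, "wy": 0, "wz": 0},
    {"tx": -2, "ty": 0, "tz": 7, "wx": 0, "wy": 0, "wz": 0},
    {"tx": -2, "ty": 0, "tz": 10, "wx": 0, "wy": 0, "wz": 0}
  ]
}}

```text
clock: 28.23
ee_pos: [0.3805, -0.4021, 0.2796]
eef_rot: [179.9, -26.8, -3.6]
ft_force: [1.1, 0.3, 0.4]
grip_width: 0.0628
```

>>> {"name": "play_rows", "arguments": {
  "series": [
    {"tx": 0, "ty": 0, "tz": 3, "wx": 0.3, "wy": 5, "wz": 0},
    {"tx": 0, "ty": 0, "tz": 6, "wx": 0.6, "wy": 10, "wz": 0},
    {"tx": 0, "ty": 0, "tz": 9, "wx": 0.9, "wy": 15, "wz": 0},
    {"tx": 0, "ty": 0, "tz": 12, "wx": 1.2, "wy": 21, "wz": 0},
    {"tx": 0, "ty": 0, "tz": 14, "wx": 1.6, "wy": 27, "wz": 0}
  ]
}}

```text
clock: 28.65
ee_pos: [0.3808, -0.4022, 0.4235]
eef_rot: [179.4, 0.4, -3.7]
ft_force: [0.5, 0.3, -0.7]
grip_width: 0.0624
```

```bash
python3 - <<'E'
from u import *
o,Rt,g=st();c=get_calibration("wrist");im=capture("wrist")[...,::-1].copy();cv2.imwrite("pics/w15.png",im);np.save("w15.npy",c,allow_pickle=True)
t=capture("top")[...,::-1];cv2.imwrite("pics/t15.png",t);s=capture("scene")[...,::-1];cv2.imwrite("pics/s15.png",s)
# cover in wrist image: darker than tray floor
pr=[.535,-.41]
Rz=cv2.Rodrigues(np.array([0,0,np.radians(-3.5)]))[0]
print("expect cover",[proj(c,np.r_[pr,.017]+Rz@[x,y,0])[0].round(0).tolist() for x,y in((.055,.027),(.055,-.027),(-.055,-.027),(-.055,.027))])
q=cv2.cvtColor(im,cv2.COLOR_BGR2GRAY)
cen=proj(c,np.r_[pr,.017])[0].astype(int);print("cen",cen,q[cen[1],cen[0]-70:cen[0]+70:4].tolist(),q[max(0,cen[1]-90):cen[1]+90:5,cen[0]].tolist())
# bar / bystander / toggle check in top view
ref=cv2.imread("pics/top0.png");d=(cv2.absdiff(t,ref).max(2)>45).astype(np.uint8)
n,l,S,C=cv2.connectedComponentsWithStats(cv2.morphologyEx(d[:300],cv2.MORPH_OPEN,np.ones((2,2),np.uint8)))
print([(S[i].tolist()) for i in range(1,n) if S[i,4]>12])
E
```

```text
28.65 tcp [ 0.3808 -0.4022  0.4235] [179.3618   0.4418  -3.7052] grasp [ 0.3794 -0.404   0.2525] unit [-0.1113 -0.4057  0.2525] F [ 0.5369  0.3177 -0.6793] w 0.06239545583256491
expect cover [[247.0, -21.0], [300.0, -21.0], [299.0, 93.0], [250.0, 93.0]]
cen [274  38] [229, 229, 229, 229, 229, 209, 209, 220, 221, 220, 221, 203, 188, 188, 189, 188, 187, 187, 186, 187, 187, 186, 186, 186, 185, 219, 219, 218, 218, 218, 219, 113, 175, 229, 228] [175, 165, 179, 181, 182, 183, 186, 185, 186, 182, 190, 192, 192, 195, 195, 195, 197, 176, 176, 197, 198, 198, 199, 197, 199, 197]
[[291, 182, 9, 12, 82], [378, 214, 2, 8, 16], [146, 223, 10, 31, 68], [377, 231, 4, 18, 46], [383, 237, 127, 63, 5022], [140, 241, 3, 7, 14], [256, 288, 38, 12, 320], [339, 298, 8, 2, 14]]
```

The top-view differences show no bystander moved and the cover is in the tray. I'll take a closer measurement of the cover, bar and toggle, with the arm clear of the view.

>>> {"name": "play_rows", "arguments": {
  "series": [
    {"tx": 2, "ty": 0, "tz": 0, "wx": 0, "wy": 0, "wz": 0},
    {"tx": 4, "ty": 0, "tz": 0, "wx": 0, "wy": 0, "wz": 0},
    {"tx": 7, "ty": 0, "tz": 0, "wx": 0, "wy": 0, "wz": 0},
    {"tx": 9, "ty": 0, "tz": 0, "wx": 0, "wy": 0, "wz": 0},
    {"tx": 9, "ty": 0, "tz": 0, "wx": 0, "wy": 0, "wz": 0}
  ]
}}

```text
clock: 29.22
ee_pos: [0.4739, -0.402, 0.4167]
eef_rot: [179.9, 0.1, -3.4]
ft_force: [-0.6, -0.4, 0.5]
grip_width: 0.0629
```

```bash
python3 - <<'E'
from u import *
o,Rt,g=st();c=get_calibration("wrist");im=capture("wrist")[...,::-1].copy();cv2.imwrite("pics/w16.png",im)
q=cv2.cvtColor(im,cv2.COLOR_BGR2GRAY)
k=proj(c,[.535,-.41,.017])[0].astype(int);m=cv2.inRange(q,140,205);m[235:]=0
m=cv2.morphologyEx(m,cv2.MORPH_CLOSE,np.ones((7,7)));m=cv2.morphologyEx(m,cv2.MORPH_OPEN,np.ones((9,9)))
n,l,S,C=cv2.connectedComponentsWithStats(m);i=l[k[1],k[0]];print(k,i,S[i].tolist(),C[i])
r=cv2.minAreaRect(np.argwhere(l==i)[:,::-1].astype(np.float32));B=cv2.boxPoints(r)
P=plane(c,B,.017);print("cover corners if top at .017",P,"sides",np.linalg.norm(P-np.roll(P,1,0),axis=1),"centre",P.mean(0))
# bar handle and toggle from the top camera
t=cv2.imread("pics/t15.png");tc=get_calibration("top");z=t.max(2)
mm=np.zeros(z.shape,np.uint8);mm[200:262,132:168]=z[200:262,132:168]<70
n,l,S,C=cv2.connectedComponentsWithStats(mm);j=1+np.argmax(S[1:,4]);rr=cv2.minAreaRect(np.argwhere(l==j)[:,::-1].astype(np.float32))
P=plane(tc,cv2.boxPoints(rr),.016);print("bar",P.mean(0),sorted(np.linalg.norm(P-np.roll(P,1,0),axis=1)))
X=U((-.0161,-.05,.165));p=proj(tc,X)[0];print("collar px",p,"ball off/on",proj(tc,[U((-.0274,-.05,.196)),U((.0274,-.05,.196))]))
s=cv2.imread("pics/s15.png");sc=get_calibration("scene")
A=np.array([0,-.05,.121])
for rad in range(26,84,3):
    Y=U(A+rad/1e3*np.array([-np.sin(.35),0,np.cos(.35)]));u=proj(sc,Y)[0].round().astype(int);v=proj(tc,Y)[0].round().astype(int);print(rad,u,s[u[1],u[0]-3:u[0]+4].mean(1).astype(int),end=" | ")
E
```

```text
29.2167 tcp [ 0.4739 -0.402   0.4167] [179.8945   0.0886  -3.4072] grasp [ 0.4736 -0.4023  0.2457] unit [-0.0244 -0.3696  0.2457] F [-0.6255 -0.3729  0.4622] w 0.0628758494756753
[283 130] 2 [214, 77, 168, 158, 13741] [294.6609 163.4684]
cover corners if top at .017 [[ 0.4194 -0.3195  0.017 ]
 [ 0.5954 -0.3389  0.017 ]
 [ 0.5848 -0.5171  0.017 ]
 [ 0.4073 -0.5198  0.017 ]] sides [0.2007 0.1771 0.1786 0.1775] centre [ 0.5017 -0.4238  0.017 ]
bar [0.5018 0.3199 0.016 ] [np.float64(0.005883112001378283), np.float64(0.005949434903963554), np.float64(0.08081177037204484), np.float64(0.0808124313764256)]
collar px [289.6411 196.3947] ball off/on [[288.6644 197.7885]
 [296.5304 179.1502]]
26 [265 194] [ 85 107  83  15  18  31 139] | 29 [266 194] [107  83  15  18  31 139 172] | 32 [266 193] [ 92  56  20  20  19  81 146] | 35 [266 192] [54 16 22 24 18 18 83] | 38 [266 192] [54 16 22 24 18 18 83] | 41 [266 191] [80 20 21 21 20 17 36] | 44 [266 191] [80 20 21 21 20 17 36] | 47 [267 190] [21 20 23 19 20 23 99] | 50 [267 189] [15 31 34 26 22 19 83] | 53 [267 189] [15 31 34 26 22 19 83] | 56 [267 188] [24 33 39 44 37 26 76] | 59 [267 187] [26 47 73 86 61 26 63] | 62 [267 187] [26 47 73 86 61 26 63] | 65 [268 186] [ 58  86  95  76  45  88 121] | 68 [268 185] [ 66  80  93  79  78 114 127] | 71 [268 185] [ 66  80  93  79  78 114 127] | 74 [268 184] [ 96  87  86  75 102 127 126] | 77 [268 183] [112  94  85  87  99 119 127] | 80 [268 183] [112  94  85  87  99 119 127] | 83 [269 182] [112 138 146 130 113 117 123] |
```

The collar shows dark from about 33–58 mm along the lever in its off pose, so it is down. The cover mask merged with shadow, so I'll use edge profiles.

```bash
python3 - <<'E'
from u import *
c=get_calibration("wrist");im=cv2.imread("pics/w16.png");q=cv2.cvtColor(im,cv2.COLOR_BGR2GRAY).astype(int)
k=proj(c,[.535,-.41,.017])[0].astype(int)
print("expected corners",proj(c,[np.array([.535,-.41,.017])+cv2.Rodrigues(np.array([0,0,np.radians(-3.5)]))[0]@[x,y,0] for x,y in((.055,.027),(.055,-.027),(-.055,-.027),(-.055,.027))]).round(0).tolist())
for r in(90,105,120,135,150,165):
    e=np.diff(q[r,220:350]);print(r,[(i+220,int(e[i])) for i in np.where(abs(e)>14)[0]])
for col in(265,275,285,295):
    e=np.diff(q[40:230,col]);print(col,[(i+40,int(e[i])) for i in np.where(abs(e)>14)[0]])
E
```

```text
expected corners [[259.0, 76.0], [309.0, 76.0], [307.0, 178.0], [260.0, 178.0]]
90 [(np.int64(233), -26), (np.int64(234), -15), (np.int64(236), -72), (np.int64(237), -33), (np.int64(238), 92), (np.int64(239), 24), (np.int64(260), -36), (np.int64(261), 29), (np.int64(268), -16), (np.int64(296), 17), (np.int64(310), -75), (np.int64(311), 76), (np.int64(312), 16), (np.int64(334), -23), (np.int64(337), -90), (np.int64(338), 95), (np.int64(339), 34), (np.int64(341), 24)]
105 [(np.int64(234), -20), (np.int64(235), -19), (np.int64(236), -67), (np.int64(237), -51), (np.int64(238), 95), (np.int64(239), 26), (np.int64(260), -55), (np.int64(261), 28), (np.int64(297), 19), (np.int64(310), 29), (np.int64(333), -20), (np.int64(336), -95), (np.int64(337), 28), (np.int64(338), 85), (np.int64(339), -15), (np.int64(340), 31)]
120 [(np.int64(234), -22), (np.int64(235), -15), (np.int64(236), -23), (np.int64(237), -67), (np.int64(239), 69), (np.int64(240), 21), (np.int64(242), 15), (np.int64(260), -41), (np.int64(261), 16), (np.int64(296), 18), (np.int64(304), -55), (np.int64(305), -25), (np.int64(310), 
[... 1742 characters left out ...]
57), 45), (np.int64(180), 27)]
285 [(np.int64(76), -21), (np.int64(77), -49), (np.int64(78), 52), (np.int64(85), -22), (np.int64(98), -15), (np.int64(102), -34), (np.int64(103), 32), (np.int64(132), -51), (np.int64(134), -27), (np.int64(153), 20), (np.int64(156), -36), (np.int64(157), 43), (np.int64(180), 27), (np.int64(210), 24), (np.int64(211), 59), (np.int64(217), -24), (np.int64(218), -57)]
295 [(np.int64(76), -25), (np.int64(77), -45), (np.int64(78), 50), (np.int64(87), -23), (np.int64(113), -24), (np.int64(114), -27), (np.int64(115), 50), (np.int64(124), -84), (np.int64(156), -19), (np.int64(157), 44), (np.int64(180), 17), (np.int64(212), 35), (np.int64(213), 40), (np.int64(225), -71)]
```

The edges (left 260, right 310, rear 77, front 180) match a flat cover within about 1–2 px, nearly centred between the tray walls (237 and 336). The label lines are visible, so it is top side up. Handing in.

```bash
python3 -c "
from workcell import *
print(sign_off(), observe()['clock'])"
```

```text
the job is handed in; nothing more can be done
the job is handed in; nothing more can be done
```

I completed every step and handed the job in at about 29 s of the 72 s allowed; `sign_off()` gave no verdict.

**What I did**
- **Toggle:** I lifted the collar, flipped the lever to off and released the collar.
- **Pry:** I inserted the bar 28 mm into the notch and levered the cover up. Its front edge measured about 0.128 m, roughly 13 mm above the deck. I then laid the bar back at its original place on the bench.
- **Cover:** I gripped the cover by its sides with the tool leaned 20°, so the gripper body cleared the toggle ball. I carried it to the tray and set it down.

**Last checks**
- **Toggle:** The lever matches the off pose in the top view. In the scene view the collar shows at its down position.
- **Cover:** The edges match a flat cover, top up, to about 1–2 px, nearly centred between the tray walls.
- **Bar:** The handle lies where it started, to within a few millimetres.
- **Bystanders:** The image difference in the top view shows no bystander moved. The arm is clear of everything.

**What disagreed or stayed unclear**
- My first move was refused because every row needs all six keys; nothing moved.
- The straight-above picture could not settle the cover's height before the grasp. The finger stop at 52 mm showed the cover was raised.
- A colour mask of the cover in the tray merged with shadow and gave a wrong outline, so I relied on edge profiles instead.
- Setting the cover down gave a brief 21 N contact force.
- The 12 picture views were used up after levering, so all later checks were numeric.

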